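# Sort the press parts into their trays

## Task

Tidy up the parts strewn along the near edge of the table: put both black moulded clips in the yellow tray, both steel bolts in the blue tray and the dark steel punch in the red tray, all resting inside on the tray's floor, the clips flat, none on top of another or on the rim. Leave the hex key and the gauge block where they lie.

Things in the scene. Friction and masses are not known exactly. Their poses are not given: they have to be found in the camera images.
- clip_plain_mid (a point): black moulded plastic clip, an angular C-shaped block with a smooth arched top, about 46 mm wide (x), 67 mm long (y) and 28 mm high (z), lying flat, 24 to 39 g; solid, its outline tapers a little towards the top: grasp it across the 46 mm width (fingers closing along its x). The point is its centre, 14 mm above its underside. Belongs in the yellow tray.
- clip_stud_mid (a point): black moulded plastic clip, an angular C-shaped block with a short round stud on top near one end, about 46 mm wide (x), 74 mm long (y) and 31 mm high (z), lying flat, 24 to 39 g; solid, its outline tapers a little towards the top: grasp it across the 46 mm width (fingers closing along its x). The point is its centre, 15.5 mm above its underside. Belongs in the yellow tray.
- bolt_a_mid (a point): The first bright steel M8 bolt standing on its hexagon head: head 13 x 15 mm and about 6 mm high at the bottom, threaded shank 8 mm thick pointing up, 36 mm high in all, 24 to 39 g. The point is on its axis, 18 mm above the head's flat face; z runs along the shank. Belongs in the blue tray.
- bolt_b_mid (a point): The second bright steel M8 bolt standing on its hexagon head: head 13 x 15 mm and about 6 mm high at the bottom, threaded shank 8 mm thick pointing up, 36 mm high in all, 24 to 39 g. The point is on its axis, 18 mm above the head's flat face; z runs along the shank. Belongs in the blue tray.
- punch_mid (a point): spare press punch, a dark grey steel stepped round bar standing upright: 16 mm across, 53 mm high, 48 to 78 g (physically a plain 16 mm cylinder). The point is its centre, 26.5 mm above its foot; z runs along it. Belongs in the red tray.
- tray_yellow_floor (a point): yellow plastic sorting tray, fixed to the table: outside 104 mm (x) by 180 mm (y), rim 14 mm high above the table, walls 4 mm thick, flat inner floor 96 x 172 mm. The point is the centre of the inner floor, 4 mm above the table; x is the short side, y the long side, z up. For both clips.
- tray_blue_floor (a point): blue plastic sorting tray, fixed to the table: outside 104 mm (x) by 180 mm (y), rim 14 mm high above the table, walls 4 mm thick, flat inner floor 96 x 172 mm. The point is the centre of the inner floor, 4 mm above the table; x is the short side, y the long side, z up. For both bolts.
- tray_red_floor (a point): red plastic sorting tray, fixed to the table: outside 104 mm (x) by 180 mm (y), rim 14 mm high above the table, walls 4 mm thick, flat inner floor 96 x 172 mm. The point is the centre of the inner floor, 4 mm above the table; x is the short side, y the long side, z up. For the punch.
- hex_key_mid (a point): dark steel 6 mm hex key, L-shaped, 33 x 98 x 7 mm (long arm along its y), lying loose on the table among the parts. The point is the middle of its outline, 3.5 mm above the table. Not to be sorted; leave it where it lies.
- gauge_block_mid (a point): bright steel slotted gauge block, 22 mm (x) x 56 mm (y) x 12 mm high, lying loose on the table among the parts. The point is its centre. Not to be sorted; leave it where it lies.

How it is judged:
By the outcome, as a careful person would: the job done as asked, in the order asked, and still so for the second after the job is handed in, with the robot touching nothing.
It also fails if it takes over 131 s, if anything falls off the work surface, if the arm or the gripper's body presses on something with over 40 N, if the wrist force passes 120 N, or if a joint passes its speed limit or range.

## Robot

A 6-joint arm with a two-finger parallel gripper is mounted at the origin on a cart in front of the work surface, level with it; the furniture and walls round the work are solid. World frame = base frame: x ahead of the robot, y to its left, z up, the work surface at z = 0. Lengths are in m, angles in degrees, forces in N, time in s.
With the tool pointing down it reaches from about 0.275 to 1 m from the base axis. Payload 8.4 kg.
Tool frame: the origin (TCP) lies midway between the tips of the shut fingers; the grasp point (between the pads) lies 19 mm behind it; x points along the fingers, z is the direction in which the jaws open and shut, and the axes are right-handed (so a half turn about x gives the same grasp; the last joint's range is limited). The gripper opens to 85 mm and grips with 20 to 120 N. Pads are 22 mm wide; open, the fingers measure 114 mm over their backs; the gripper's body (76 mm by 85 mm) begins 54 mm behind the grasp point. The pads swing forward as they close: fully open they stand 13 mm farther back than shut.
Start: joints at [-71.07, 20.225, 93.587, -0, 66.188, -0.138], TCP at [0.204, -0.591, 0.231] pointing down, gripper open.
Joint ranges: [-150.9, 150.9], [-52.94, 120.26], [3.33, 152.33], [-74.26, 254.26], [0, 154.13], [-172.89, 172.89]. Speed limits (degrees/s): [127.2, 127.2, 159.86, 180, 180, 180].

## Interface

Orientations are given as [roll, pitch, yaw] about the fixed x, y, z axes, in that order (R = Rz(yaw) Ry(pitch) Rx(roll)).
In Python, from bench import state, snapshot, get_calibration, hand_in gives the robot as it stands.
- The arm moves only by the tool send_rows, never from a script. Its argument "targets" is text: rows parted by semicolons, each of 5 numbers parted by spaces: the finger opening in cm, from 0 to 8.54, then the shift along the tool's x, y, z in cm, then the turn about the tool's x in rad. In form: fingers dx dy dz yaw; .... A call has 1 to 5 rows; each row is the pose to reach, as a shift and turn from the pose measured when the call began, along the tool's axes at that moment; what a row does not reach only later rows make up. A row lasts 1/12 s, in which the tool goes at most 41.7 mm and 7.16 degrees, less where a joint would pass 70% of its speed; a pose out of reach is approached as far as the arm can. A call with a gripper value outside its range is refused whole. The fingers move at their own pace and stop on an object; the grip force is fixed at half the most. Time passes only in rows, so rows that repeat a pose let the fingers close. It gives the time, the measured TCP pose, the force and the opening at its end, in the units of the state.
- state(): the state, without advancing time (a new reading comes with each control period).
- snapshot(name): name is "side" or "top"; returns (picture, depth): 420x560x3 uint8, blue, green, red; 420x560 float32, m along the optical axis (not along the pixel's ray), 0 where there is no reading.
- get_calibration(name): a dict with "intrinsics" (3x3 intrinsics, pixels), "dist_coeffs" ([k1, k2, p1, p2, k3] as OpenCV has them; the pictures are not rectified), "xyz" and "rotation" of the camera in the world. Camera axes: x right, y down, z forward; pixel columns grow to the right and rows downward; lengths in m; the calibration is good to about 2 mm. A picture is of the moment at which its call begins. get_calibration takes no time and is no camera call.
- hand_in(): hands the job in, once; it reports no verdict.
The state is a dict: "clock": time; "q": joint angles; "dq": joint speeds; "joint_torque": joint torques, N m; "tool_pos": TCP position; "tcp_rot": TCP orientation; "ft_force": force on the tool from outside, world axes, zero at the start; "moment": the same for the moment, N m; "finger_gap": opening from 0.0 (shut) to 1.0 (fully open).
Only numpy, scipy, OpenCV 4.12 (cv2) and the standard library are available. Lean on these libraries where they do the work, as an engineer would, in place of code of your own. Each camera call takes 0.05 s, during which the arm holds its last target.

## Working session

There is one attempt and no reset: what is moved stays moved. The work goes in short steps, Python scripts to look and compute and a tool call to move; the robot and the scene stay as the last step left them, time stands still between calls to the robot, and variables do not carry over. Pictures are saved under pics/ and viewed, and the job is handed in when it is done.

Besides the shell and the picture viewer there is one more tool, called after "Request:" as name(argument=value, ...) on one line, values as JSON. send_rows: Moves the arm, as the interface text tells. Its arguments: {"type":"object","properties":{"targets":{"type":"string"}},"required":["targets"]}

```bash
mkdir -p pics; ls; python3 - <<'E'
from bench import state, snapshot, get_calibration
import cv2, numpy as np
s=state(); print({k:np.round(v,3).tolist() for k,v in s.items()})
for n in("top","side"):
    c=get_calibration(n); print(n,c)
    p,d=snapshot(n); cv2.imwrite(f"pics/{n}0.png",p); np.save(f"pics/{n}0.npy",d)
E
```

```text
pics
{'clock': 0.0, 'q': [-71.069, 20.264, 93.628, -0.002, 66.187, -0.137], 'dq': [0.016, -0.072, -0.025, -0.042, -0.022, -0.037], 'joint_torque': [0.005, -60.525, -34.207, 0.0, 0.01, 0.0], 'tool_pos': [0.204, -0.59, 0.231], 'tcp_rot': [-178.919, 89.921, 110.149], 'ft_force': [0.121, 0.026, 0.407], 'moment': [-0.037, -0.015, -0.006], 'finger_gap': 1.004}
top {'intrinsics': array([[513.5234383 ,   0.        , 274.27082444],
       [  0.        , 513.5234383 , 210.51032089],
       [  0.        ,   0.        ,   1.        ]]), 'dist_coeffs': array([-0.14323175,  0.        ,  0.        ,  0.        ,  0.        ]), 'xyz': array([0.21815894, 0.01390882, 1.57343213]), 'rotation': array([-170.01119512,    0.23861107,  -89.63733469])}
side {'intrinsics': array([[428.37151073,   0.        , 286.68455187],
       [  0.        , 428.37151073, 206.70216927],
       [  0.        ,   0.        ,   1.        ]]), 'dist_coeffs': array([-0.06357915,  0.        ,  0.        ,  0.        ,  0.        ]), 'xyz': array([0.02574803, 0.84671788, 0.40330993]), 'rotation': array([-110.60589895,   -0.5160088 , -150.64734287])}
```

View pics/top0.png

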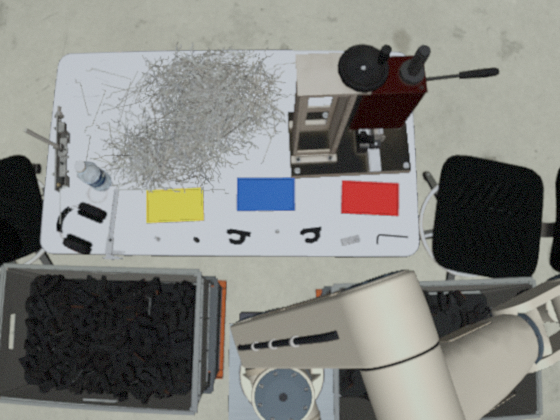

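View pics/side0.png

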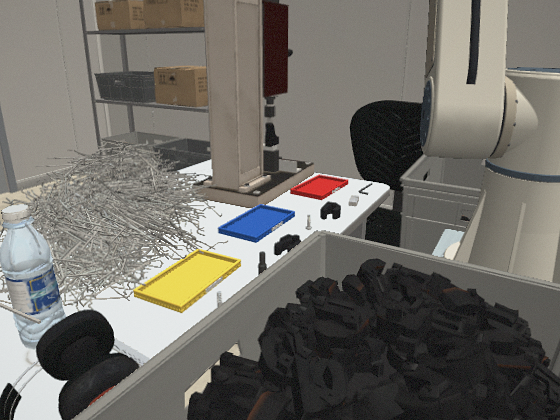

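```bash
cat > h.py <<'E'
from bench import state, snapshot, get_calibration
import cv2, numpy as np
from scipy.spatial.transform import Rotation as R
def cam(n):
    c=get_calibration(n); return c["intrinsics"],c["dist_coeffs"],np.array(c["xyz"]),R.from_euler('xyz',c["rotation"],degrees=True).as_matrix()
def ray(n,uv):
    K,D,t,M=cam(n); p=cv2.undistortPoints(np.array(uv,float).reshape(-1,1,2),K,D).reshape(-1,2)
    return t,np.c_[p,np.ones(len(p))]@M.T
def onz(n,uv,z):
    t,d=ray(n,uv); return t+d*((z-t[2])/d[:,2])[:,None]
def proj(n,P):
    K,D,t,M=cam(n); return cv2.projectPoints(np.array(P,float).reshape(-1,3),cv2.Rodrigues(M.T)[0],-M.T@t,K,D)[0].reshape(-1,2)
def tool():
    s=state(); return np.array(s["tool_pos"]),R.from_euler('xyz',s["tcp_rot"],degrees=True).as_matrix()
E
python3 - <<'E'
from h import *
p=cv2.imread("pics/top0.png"); 
cv2.imwrite("pics/topz.png",cv2.resize(p[215:260,140:300],None,fx=5,fy=5,interpolation=cv2.INTER_CUBIC))
cv2.imwrite("pics/topz2.png",cv2.resize(p[215:260,265:425],None,fx=5,fy=5,interpolation=cv2.INTER_CUBIC))
s=cv2.imread("pics/side0.png"); 
cv2.imwrite("pics/sidez.png",cv2.resize(s[165:315,190:390],None,fx=4,fy=4,interpolation=cv2.INTER_CUBIC))
hsv=cv2.cvtColor(p,cv2.COLOR_BGR2HSV)
for nm,lo,hi in(("y",(22,150,100),(35,255,255)),("b",(105,150,60),(125,255,255)),("r",(0,180,120),(5,255,255))):
    m=cv2.inRange(hsv,lo,hi); cs,_=cv2.findContours(m,cv2.RETR_EXTERNAL,cv2.CHAIN_APPROX_NONE)
    c=max(cs,key=cv2.contourArea); r=cv2.minAreaRect(c); b=onz("top",cv2.boxPoints(r),0.012)
    print(nm,r,b[:,:2].round(4).tolist(),b.mean(0).round(4))
# small objects
roi=np.zeros(p.shape[:2],np.uint8); roi[218:252,140:425]=1
g=cv2.cvtColor(p,cv2.COLOR_BGR2GRAY); print(np.median(g[218:252,140:425]))
m=((g<165)&(roi>0)).astype(np.uint8)
n,l,st,ce=cv2.connectedComponentsWithStats(m)
for i in range(1,n):
    if st[i,4]>8:
        c=np.argwhere(l==i)[:,::-1].astype(np.float32); r=cv2.minAreaRect(c)
        print(st[i],ce[i].round(1),"min",g[l==i].min(),[np.round(x,1) for x in r], onz("top",[ce[i]],0.014).round(4))
E
```

```text
y ((151.0, 206.5), (8.0, 29.0), 0.0) [[0.4578, 0.4174], [0.5499, 0.4221], [0.55, 0.3965], [0.458, 0.3921]] [0.5039 0.407  0.012 ]
b ((265.5, 193.49998474121094), (54.99999237060547, 30.999996185302734), -0.0) [[0.4972, 0.1343], [0.5957, 0.1362], [0.5966, -0.0357], [0.4982, -0.0357]] [0.5469 0.0498 0.012 ]
r ((369.5068054199219, 197.85748291015625), (54.46209716796875, 30.584392547607422), 2.726310968399048) [[0.4901, -0.186], [0.5871, -0.1923], [0.5802, -0.3641], [0.4829, -0.3559]] [ 0.5351 -0.2746  0.012 ]
198.0
[418 218   2   6  11] [418.5 220.3] min 145 [array([418.5, 220.5]), array([5., 1.]), np.float64(90.0)] [[ 0.4645 -0.4258  0.014 ]]
[300 226  22  18 228] [311.6 233.7] min 23 [array([311.1, 235. ]), array([15.9, 21.7]), np.float64(82.9)] [[ 0.4214 -0.0925  0.014 ]]
[416 226   9  26  63] [419.9 239.4] min 98 [array([420.9, 238.8]), array([ 7.7, 25.2]), np.float64(4.6)] [[ 0.4046 -0.428   0.014 ]]
[226 228  25  17 240] [237.9 235.7] min 23 [array([237.5, 236.8]), array([24.5, 15.3]), np.float64(8.1)] [[0.4138 0.1329 0.014 ]]
[423 229   2   6  11] [423.5 231.3] min 108 [array([423.5, 231.5]), array([5., 1.]), np.float64(90.0)] [[ 0.4301 -0.4405  0.014 ]]
[376 234  32  10  92] [388.8 236.4] min 102 [array([390.8, 235.8]), array([ 8.6, 31.8]), np.float64(78.7)] [[ 0.414  -0.3309  0.014 ]]
[156 237   4   4  12] [157.5 238.3] min 135 [array([157.5, 238.5]), array([3., 3.]), np.float64(90.0)] [[0.4037 0.3814 0.014 ]]
[193 237   7   6  34] [195.9 239.4] min 34 [array([196. , 239.5]), array([5., 6.]), np.float64(90.0)] [[0.4016 0.2618 0.014 ]]
[345 236  14   8  58] [352.7 239.5] min 146 [array([351.7, 239.6]), array([ 5.5, 13.3]), np.float64(77.5)] [[ 0.4041 -0.2187  0.014 ]]
```

View pics/topz.png

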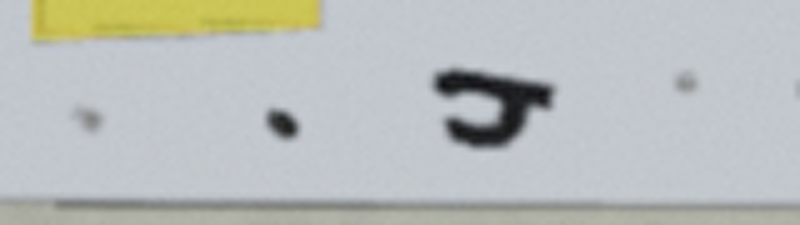

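View pics/topz2.png

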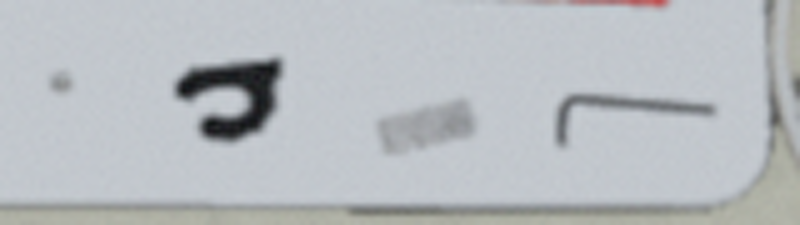

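View pics/sidez.png

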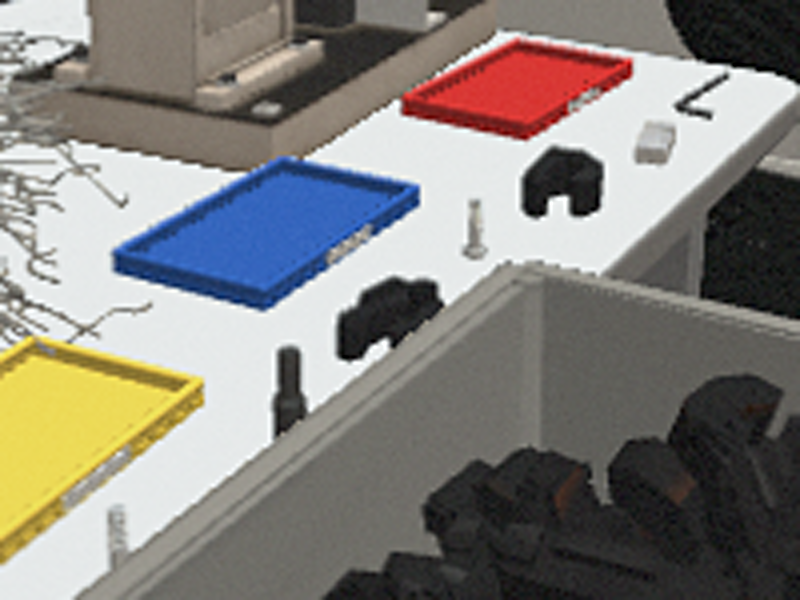

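```bash
python3 - <<'E'
from h import *
p=cv2.imread("pics/top0.png"); d=np.load("pics/top0.npy")
K,D,t,M=cam("top")
uv=np.stack(np.meshgrid(np.arange(560),np.arange(420)),-1).reshape(-1,2)
_,r=ray("top",uv); X=(t+r*d.reshape(-1,1)).reshape(420,560,3); np.save("pics/X.npy",X)
for a in [(30,300),(250,270),(214,330),(240,268),(330,320),(160,170),(160,160),(130,150),(180,170),(300,178),(350,176),(350,130),(320,70),(370,150),(372,135),(116,200),(60,140),(240,210),(266,240)]:
    print(a,X[a[1],a[0]].round(3),end='; ')
# table plane height
m=X[222:232,165:220].reshape(-1,3); print("\ntable z",np.median(m[:,2]),np.median(X[222:228,325:370].reshape(-1,3)[:,2]))
hsv=cv2.cvtColor(p,cv2.COLOR_BGR2HSV)
print(hsv[205,175],hsv[195,165],hsv[194,265],hsv[198,370])
def quad(n,img,lo,hi):
    h=cv2.cvtColor(img,cv2.COLOR_BGR2HSV); m=cv2.inRange(h,lo,hi); m=cv2.morphologyEx(m,cv2.MORPH_CLOSE,np.ones((5,5)))
    cs,_=cv2.findContours(m,cv2.RETR_EXTERNAL,cv2.CHAIN_APPROX_NONE); c=max(cs,key=cv2.contourArea); return c
for nm,lo,hi in(("y",(20,120,90),(38,255,255)),("b",(100,120,50),(128,255,255)),("r",(0,160,100),(6,255,255))):
    c=quad("top",p,lo,hi); P=onz("top",c.reshape(-1,2),0.014)[:,:2].astype(np.float32)
    r=cv2.minAreaRect(P*1000); print(nm,[np.round(x,1) for x in r],cv2.boxPoints(r).round(0).tolist())
# clips etc: minAreaRect in world at z
g=cv2.cvtColor(p,cv2.COLOR_BGR2GRAY)
for nm,(x0,x1,y0,y1),z,th in(("stud",(222,256,222,250),.012,130),("plain",(295,328,222,250),.012,130)):
    mm=np.zeros_like(g); mm[y0:y1,x0:x1]=(g[y0:y1,x0:x1]<th)*255
    c=max(cv2.findContours(mm,cv2.RETR_EXTERNAL,cv2.CHAIN_APPROX_NONE)[0],key=cv2.contourArea)
    P=onz("top",c.reshape(-1,2),z)[:,:2].astype(np.float32); r=cv2.minAreaRect(P*1000); print(nm,[np.round(x,1) for x in r])
    q=X[mm>0]; print(" z pct",np.percentile(q[:,2],[5,50,95]).round(4))
tp,TM=tool(); print(tp,TM.round(3))
E
```

```text
(30, 300) [0.205 0.778 0.022]; (250, 270) [ 0.355  0.135 -0.767]; (214, 330) [ 0.113  0.232 -0.254]; (240, 268) [ 0.363  0.18  -0.761]; (330, 320) [ 0.19  -0.065  0.808]; (160, 170) [0.598 0.363 0.101]; (160, 160) [0.629 0.365 0.1  ]; (130, 150) [0.669 0.467 0.072]; (180, 170) [0.595 0.3   0.112]; (300, 178) [ 0.599 -0.058  0.003]; (350, 176) [ 0.606 -0.216  0.003]; (350, 130) [ 0.668 -0.18   0.268]; (320, 70) [ 0.716 -0.079  0.53 ]; (370, 150) [ 0.68  -0.274  0.044]; (372, 135) [ 0.695 -0.263  0.145]; (116, 200) [0.524 0.521 0.009]; (60, 140) [0.692 0.68  0.108]; (240, 210) [0.494 0.128 0.011]; (266, 240) [ 0.403  0.047 -0.001]; 
table z -0.0006534373987991948 -0.000733927670388379
[ 28 145 204] [ 28 148 202] [108 181 179] [  1 181 197]
y [array([508.9, 332.6]), array([100.5, 173.8]), np.float64(2.8)] [[454.0, 417.0], [463.0, 243.0], [563.0, 248.0], [555.0, 422.0]]
b [array([544.9,  51.1]), array([101.5, 174. ]), np.float64(0.3)] [[494.0, 138.0], [495.0, -36.0], [596.0, -36.0], [595.0, 138.0]]
r [array([ 534.5, -274.4]), array([173.2,  98.9]), np.float64(87.3)] [[481.0, -359.0], [580.0, -363.0], [588.0, -190.0], [489.0, -186.0]]
stud [array([410.3, 134.5]), array([71.3, 45.4]), np.float64(80.0)]
 z pct [0.0117 0.0206 0.031 ]
plain [array([418.1, -89.9]), array([44.7, 63.5]), np.float64(7.5)]
 z pct [0.0163 0.0253 0.031 ]
[ 0.20405987 -0.59031504  0.23065017] [[-0.     0.945  0.327]
 [ 0.001  0.327 -0.945]
 [-1.     0.    -0.001]]
```

```bash
cat >> h.py <<'E'
def go(x,y,z,ang):
    """ang: jaw axis angle in world (mod 180)"""
    p,M=tool(); d=M.T@(np.array([x,y,z])-p)*100
    a=np.degrees(np.arctan2(M[1,2],M[0,2])); w=(ang-a+90)%180-90
    s=state(); print("t",round(s["clock"],2),"pos",p.round(4),"jaw",a.round(1),"gap",round(s["finger_gap"],3),"F",np.round(s["ft_force"],1),"tilt",M[:,0].round(3),"q",np.round(s["q"],0))
    print("-> cm",d.round(2),"rad",round(-np.radians(w),3))
E
python3 - <<'E'
from h import *
X=np.load("pics/X.npy")
for c in (60,110,160,205): print(c,[(r,X[r,c].round(3).tolist()) for r in range(254,276,3)])
go(.418,-.090,.12,7.5)
E
```

```text
60 [(254, [0.352, 0.699, -0.004]), (257, [0.402, 1.022, -0.749]), (260, [0.389, 1.027, -0.763]), (263, [0.374, 1.019, -0.745]), (266, [0.308, 0.649, 0.106]), (269, [0.299, 0.648, 0.108]), (272, [0.296, 0.699, -0.013]), (275, [0.287, 0.699, -0.013])]
110 [(254, [0.355, 0.535, -0.003]), (257, [0.345, 0.532, 0.005]), (260, [0.393, 0.784, -0.761]), (263, [0.38, 0.787, -0.775]), (266, [0.366, 0.786, -0.773]), (269, [0.302, 0.497, 0.105]), (272, [0.294, 0.504, 0.083]), (275, [0.292, 0.549, -0.057])]
160 [(254, [0.357, 0.375, -0.001]), (257, [0.41, 0.549, -0.763]), (260, [0.395, 0.546, -0.749]), (263, [0.383, 0.549, -0.764]), (266, [0.369, 0.547, -0.76]), (269, [0.304, 0.349, 0.106]), (272, [0.296, 0.349, 0.104]), (275, [0.292, 0.374, -0.007])]
205 [(254, [0.358, 0.235, -0.0]), (257, [0.413, 0.342, -0.768]), (260, [0.397, 0.339, -0.747]), (263, [0.384, 0.339, -0.754]), (266, [0.372, 0.341, -0.771]), (269, [0.358, 0.34, -0.764]), (272, [0.344, 0.339, -0.757]), (275, [0.33, 0.339, -0.759])]
t 0.1 pos [ 0.2041 -0.5903  0.2307] jaw -70.9 gap 0.998 F [ 0.6 -0.2 -0.7] tilt [-0.     0.001 -1.   ] q [-71.  20.  94.   0.  66.  -0.]
-> cm [ 11.11  36.56 -40.29] rad -1.369
```

Request:
send_rows(targets="8.5 0 36.5 -40.3 -1.37;8.5 0 36.5 -40.3 -1.37;8.5 0 36.5 -40.3 -1.37;8.5 0 36.5 -40.3 -1.37;8.5 0 36.5 -40.3 -1.37")

```text
clock: 0.52
tool_pos: [0.2859, -0.3971, 0.2308]
tcp_rot: [136.0, 89.9, 101.2]
ft_force: [0.9, 0.6, 0.6]
finger_gap: 0.996
```

```bash
python3 -c "
from h import *
go(.418,-.090,.12,7.5)"
```

```text
t 0.52 pos [ 0.2859 -0.3971  0.2308] jaw -34.8 gap 0.996 F [0.9 0.6 0.6] tilt [-0.     0.001 -1.   ] q [-54.   8. 110.   0.  62. -20.]
-> cm [11.12 32.74 -6.67] rad -0.738
```

Request:
send_rows(targets="8.5 0 32.7 -6.7 -0.74;8.5 0 32.7 -6.7 -0.74;8.5 0 32.7 -6.7 -0.74;8.5 0 32.7 -6.7 -0.74;8.5 0 32.7 -6.7 -0.74")

```text
clock: 0.93
tool_pos: [0.3676, -0.2055, 0.2312]
tcp_rot: [94.9, 89.9, 95.9]
ft_force: [1.4, 0.1, 0.7]
finger_gap: 0.994
```

```bash
python3 -c "
from h import *
go(.418,-.090,.08,7.5)"
```

```text
t 0.93 pos [ 0.3676 -0.2055  0.2312] jaw 1.0 gap 0.994 F [1.4 0.1 0.7] tilt [-0.     0.001 -1.   ] q [-29.   2. 117.   0.  61. -30.]
-> cm [15.13 11.44  5.24] rad -0.113
```

Request:
send_rows(targets="8.5 0 11.4 5.2 -0.11;8.5 0 11.4 5.2 -0.11;8.5 0 11.4 5.2 -0.11;8.5 4 11.4 5.2 -0.11;8.5 8 11.4 5.2 -0.11")

```text
clock: 1.35
tool_pos: [0.4206, -0.0884, 0.1522]
tcp_rot: [-8.1, 89.6, -0.5]
ft_force: [-0.2, -0.6, -0.6]
finger_gap: 0.998
```

```bash
python3 -c "
from h import *
p,d=snapshot('top'); cv2.imwrite('pics/t1.png',cv2.resize(p[200:290,240:400],None,fx=5,fy=5,interpolation=cv2.INTER_CUBIC))
p,d=snapshot('side'); cv2.imwrite('pics/s1.png',cv2.resize(p[120:270,240:440],None,fx=4,fy=4,interpolation=cv2.INTER_CUBIC))
go(.418,-.090,.003,7.5)"
```

```text
t 1.45 pos [ 0.4137 -0.0888  0.1469] jaw 7.4 gap 0.997 F [-0.1 -0.4  0.6] tilt [-0.01   0.003 -1.   ] q [-12.   9. 122.   0.  50. -20.]
-> cm [14.39 -0.24  0.54] rad -0.001
```

View pics/s1.png

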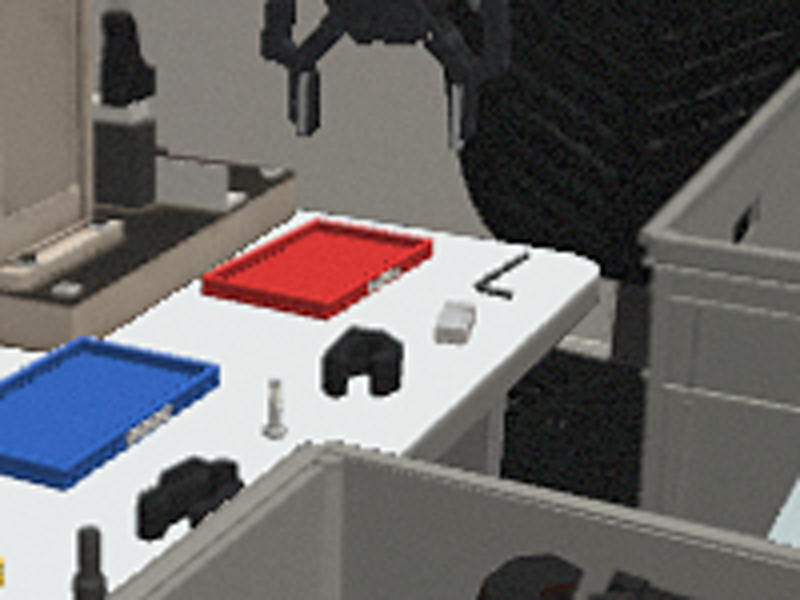

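Request:
send_rows(targets="8.5 4 -0.2 0.5 0;8.5 7 -0.2 0.5 0;8.5 9 -0.2 0.5 0;8.5 9 -0.2 0.5 0;8.5 9 -0.2 0.5 0")

```text
clock: 1.87
tool_pos: [0.418, -0.0904, 0.0577]
tcp_rot: [155.5, 89.3, 162.9]
ft_force: [0.5, 0.1, 0.8]
finger_gap: 0.995
```

```bash
python3 -c "
from h import *
go(.418,-.090,.003,7.5)
p,d=snapshot('top'); cv2.imwrite('pics/t2.png',cv2.resize(p[200:290,240:400],None,fx=5,fy=5,interpolation=cv2.INTER_CUBIC))
p,d=snapshot('side'); cv2.imwrite('pics/s2.png',cv2.resize(p[120:270,240:440],None,fx=4,fy=4,interpolation=cv2.INTER_CUBIC))
"
```

```text
t 1.87 pos [ 0.418  -0.0904  0.0577] jaw 7.4 gap 0.995 F [0.5 0.1 0.8] tilt [-0.011  0.003 -1.   ] q [-12.  19. 124.   0.  37. -20.]
-> cm [5.47 0.01 0.06] rad -0.002
```

View pics/s2.png

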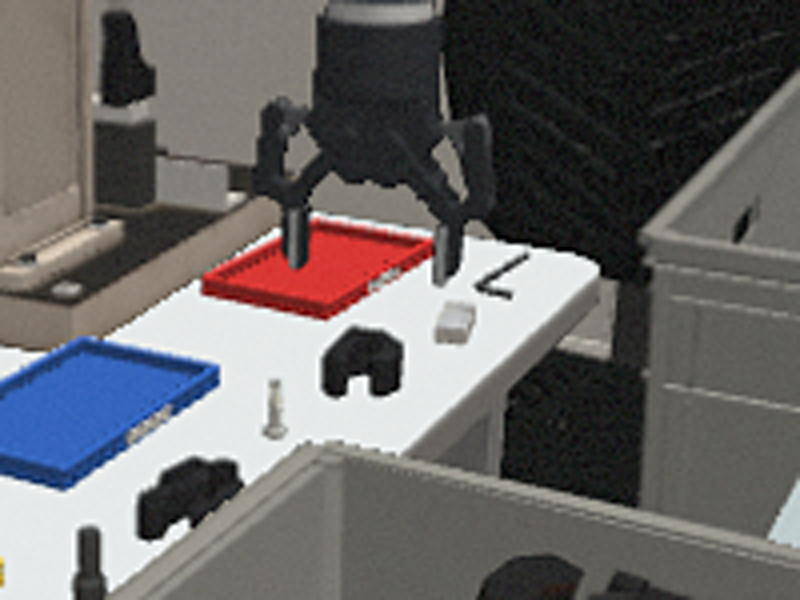

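Request:
send_rows(targets="8.5 2 0 0.1 0;8.5 4 0 0.1 0;8.5 5.4 0 0.1 0;8.5 5.4 0 0.1 0;8.5 5.4 0 0.1 0")

```text
clock: 2.38
tool_pos: [0.4207, -0.0905, 0.006]
tcp_rot: [151.9, 89.6, 159.3]
ft_force: [-0.4, 0.0, 0.1]
finger_gap: 0.993
```

Request:
send_rows(targets="3 0 0 0 0;3 0 0 0 0;3 0 0 0 0;3 0 0 0 0;3 0 0 0 0")

```text
clock: 2.8
tool_pos: [0.4215, -0.0907, 0.0072]
tcp_rot: [149.5, 89.7, 156.9]
ft_force: [-1.6, -0.1, 16.3]
finger_gap: 0.513
```

```bash
python3 -c "
from h import *
go(.418,-.090,.003,7.5)
p,d=snapshot('top'); cv2.imwrite('pics/t3.png',cv2.resize(p[200:290,240:400],None,fx=5,fy=5,interpolation=cv2.INTER_CUBIC))
p,d=snapshot('side'); cv2.imwrite('pics/s3.png',cv2.resize(p[120:270,240:440],None,fx=4,fy=4,interpolation=cv2.INTER_CUBIC))
"
```

```text
t 2.8 pos [ 0.4215 -0.0907  0.0072] jaw 7.4 gap 0.513 F [-1.6 -0.1 16.3] tilt [-0.005  0.002 -1.   ] q [-12.  25. 125.   0.  30. -20.]
-> cm [ 0.43  0.11 -0.34] rad -0.002
```

View pics/s3.png

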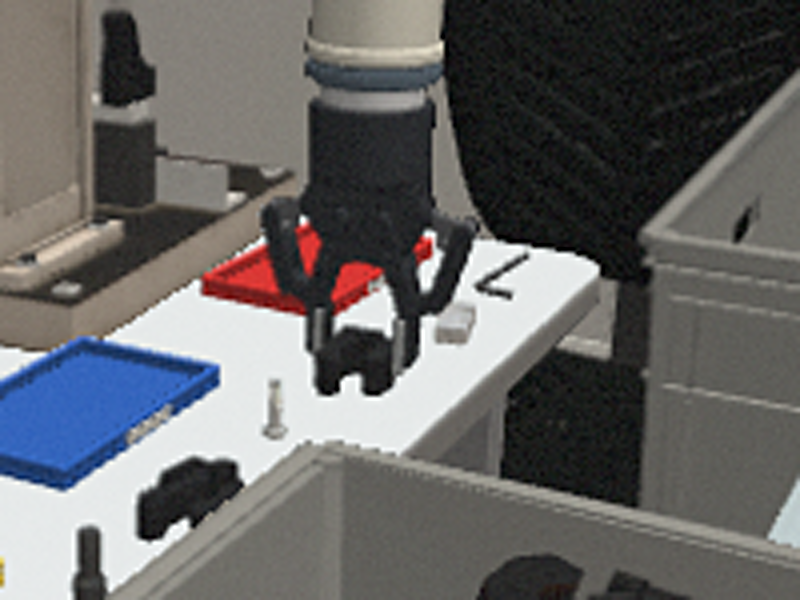

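Request:
send_rows(targets="3 -1 0 0 0;3 -3 0 0 0;3 -6 0 0 0;3 -8 0 0 0;3 -8 0 0 0")

```text
clock: 3.32
tool_pos: [0.4244, -0.0914, 0.0909]
tcp_rot: [17.0, 89.9, 24.3]
ft_force: [1.2, -0.3, 0.2]
finger_gap: 0.511
```

```bash
python3 -c "
from h import *
go(.418,-.090,.003,7.5)
p,d=snapshot('side'); cv2.imwrite('pics/s4.png',cv2.resize(p[100:250,240:440],None,fx=4,fy=4,interpolation=cv2.INTER_CUBIC))
"
```

```text
t 3.32 pos [ 0.4244 -0.0914  0.0909] jaw 7.4 gap 0.511 F [ 1.2 -0.3  0.2] tilt [ 0.001  0.001 -1.   ] q [-12.  15. 123.   0.  42. -20.]
-> cm [ 8.79  0.22 -0.63] rad -0.002
```

View pics/s4.png

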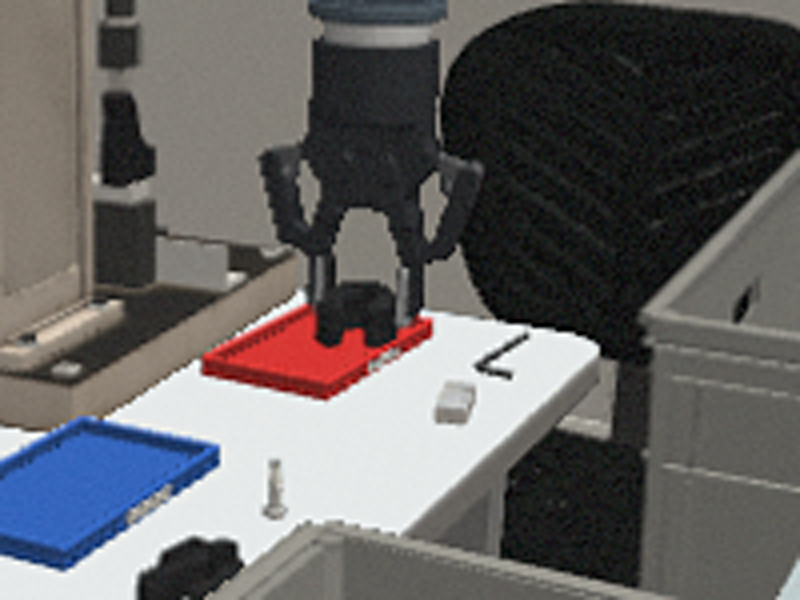

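```bash
python3 -c "
from h import *
go(.511,.2886,.12,2.8)"
```

```text
t 3.37 pos [ 0.4236 -0.0912  0.0893] jaw 7.4 gap 0.513 F [ 0.3  0.6 -0.4] tilt [ 0.     0.001 -1.   ] q [-12.  15. 123.   0.  41. -20.]
-> cm [-3.03 36.54 13.55] rad 0.08
```

Request:
send_rows(targets="3 -3 3 1 0;3 -3.5 7 2.6 0.03;3 -3.5 11 4 0.05;3 -3.5 15 5.5 0.08;3 -3.5 19 7 0.08")

```text
clock: 3.78
tool_pos: [0.4666, 0.101, 0.124]
tcp_rot: [111.3, 89.9, 114.0]
ft_force: [0.5, -0.5, -0.3]
finger_gap: 0.512
```

```bash
python3 -c "
from h import *
go(.511,.2886,.12,2.8)"
```

```text
t 3.78 pos [0.4666 0.101  0.124 ] jaw 2.7 gap 0.512 F [ 0.5 -0.5 -0.3] tilt [-0.     0.001 -1.   ] q [ 12.  15. 117.   0.  48.   9.]
-> cm [ 0.41 18.53  5.3 ] rad -0.002
```

Request:
send_rows(targets="3 0 4 1.2 0;3 0 8 2.4 0;3 0 12 3.5 0;3 0 16 4.6 0;3 0 18.5 5.3 0")

```text
clock: 4.2
tool_pos: [0.511, 0.2918, 0.1229]
tcp_rot: [116.6, 89.9, 119.3]
ft_force: [0.5, 0.1, 0.4]
finger_gap: 0.515
```

Request:
send_rows(targets="3 2 0 0 0;3 4 0 0 0;3 5 0 0 0;3 5 0 0 0;3 5 0 0 0")

```text
clock: 4.62
tool_pos: [0.5103, 0.2912, 0.0721]
tcp_rot: [175.1, 89.8, 177.8]
ft_force: [1.2, 0.1, -0.5]
finger_gap: 0.51
```

```bash
python3 -c "
from h import *
go(.511,.2886,.014,2.8)
p,d=snapshot('top'); cv2.imwrite('pics/t5.png',cv2.resize(p[150:270,120:280],None,fx=5,fy=5,interpolation=cv2.INTER_CUBIC))
p,d=snapshot('side'); cv2.imwrite('pics/s5.png',cv2.resize(p[170:320,120:320],None,fx=4,fy=4,interpolation=cv2.INTER_CUBIC))
"
```

```text
t 4.62 pos [0.5103 0.2912 0.0721] jaw 2.7 gap 0.51 F [ 1.2  0.1 -0.5] tilt [-0.003  0.    -1.   ] q [ 30.  28. 105.   0.  47.  27.]
-> cm [ 5.81 -0.26  0.07] rad -0.001
```

View pics/s5.png

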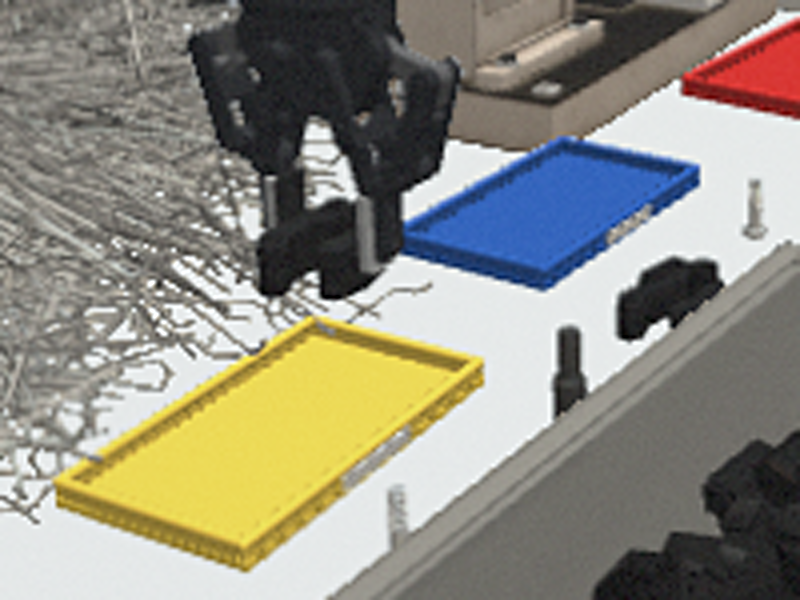

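View pics/t5.png

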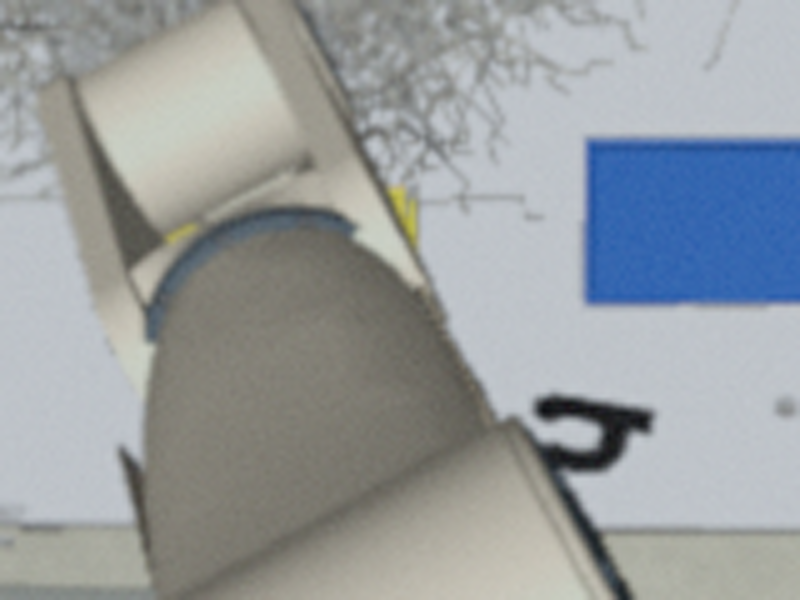

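```bash
python3 -c "
from h import *
c=np.array([.509,.333]);a=np.radians(2.8);u=np.array([np.cos(a),np.sin(a)]);v=np.array([-u[1],u[0]])
P=[np.r_[c+i*.052*u+j*.09*v,.014] for i,j in((1,1),(1,-1),(-1,-1),(-1,1))]
q=(proj('side',P)-[120,170])*4; print('tray',q.round(0).tolist())
cc=np.array([.5103,.2912]); z=.0721-.0072
P=[np.r_[cc+i*.023*u+j*.0335*v,z] for i,j in((1,1),(1,-1),(-1,-1),(-1,1))]
print('clip bottom',((proj('side',P)-[120,170])*4).round(0).tolist())
"
```

```text
tray [[58.0, 478.0], [317.0, 314.0], [489.0, 358.0], [250.0, 543.0]]
clip bottom [[252.0, 297.0], [341.0, 244.0], [419.0, 262.0], [334.0, 318.0]]
```

Request:
send_rows(targets="3 2 -0.2 0 0;3 4 -0.2 0 0;3 5 -0.2 0 0;3 5.6 -0.2 0 0;3 5.8 -0.2 0 0")

```text
clock: 5.13
tool_pos: [0.5115, 0.2895, 0.0154]
tcp_rot: [102.8, 89.9, 105.5]
ft_force: [0.4, 0.1, -0.5]
finger_gap: 0.515
```

```bash
python3 -c "
from h import *
go(.511,.2886,.013,2.8)
p,d=snapshot('side'); cv2.imwrite('pics/s6.png',cv2.resize(p[170:320,120:320],None,fx=4,fy=4,interpolation=cv2.INTER_CUBIC))
go(.511,.2886,.012,2.8)
"
```

```text
t 5.13 pos [0.5115 0.2895 0.0154] jaw 2.7 gap 0.515 F [ 0.4  0.1 -0.5] tilt [-0.     0.001 -1.   ] q [ 29.  33. 106.   0.  41.  27.]
-> cm [ 0.24 -0.09 -0.06] rad -0.002
t 5.18 pos [0.5117 0.2896 0.0156] jaw 2.7 gap 0.514 F [ 0.4  0.5 -0.6] tilt [-0.     0.002 -1.   ] q [ 29.  33. 106.   0.  41.  27.]
-> cm [ 0.36 -0.1  -0.07] rad -0.002
```

View pics/s6.png

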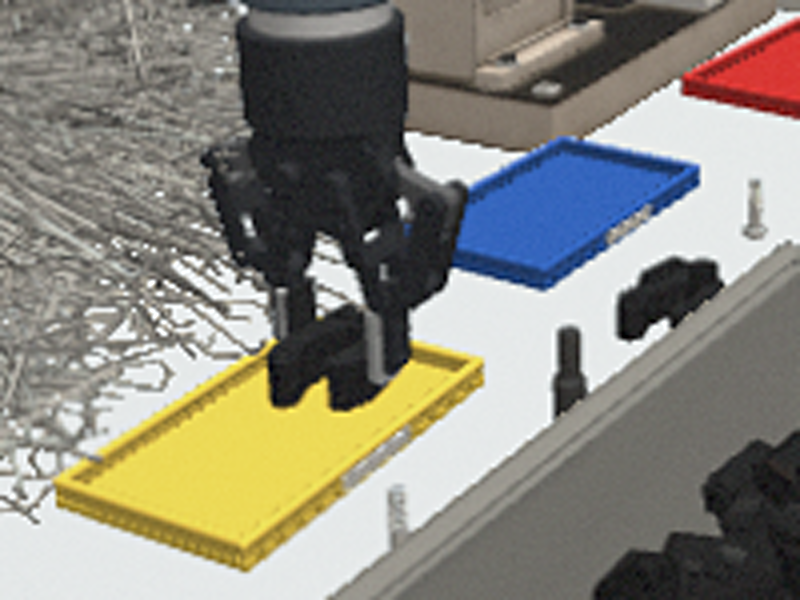

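Request:
send_rows(targets="3 0.15 -0.1 0 0;3 0.3 -0.1 0 0;3 0.3 -0.1 0 0")

```text
clock: 5.43
tool_pos: [0.5121, 0.2888, 0.013]
tcp_rot: [68.6, 89.9, 71.3]
ft_force: [-0.4, -0.1, -0.1]
finger_gap: 0.51
```

Request:
send_rows(targets="3 0.1 0 0 0;3 0.2 0 0 0;3 0.2 0 0 0")

```text
clock: 5.68
tool_pos: [0.5124, 0.289, 0.0115]
tcp_rot: [58.1, 89.8, 60.7]
ft_force: [0.3, -0.2, 3.4]
finger_gap: 0.51
```

Request:
send_rows(targets="5.4 0 0 0 0;5.4 0 0 0 0;5.4 0 0 0 0")

```text
clock: 5.93
tool_pos: [0.5124, 0.2891, 0.0116]
tcp_rot: [56.7, 89.8, 59.4]
ft_force: [0.0, -0.4, -0.1]
finger_gap: 0.634
```

Request:
send_rows(targets="5.4 -1 0 0 0;5.4 -3 0 0 0;5.4 -6 0 0 0;6.5 -10 0 0 0;8.5 -13 0 0 0")

```text
clock: 6.35
tool_pos: [0.5124, 0.2889, 0.1445]
tcp_rot: [49.3, 89.8, 52.0]
ft_force: [0.9, -0.2, 1.1]
finger_gap: 0.882
```

```bash
python3 -c "
from h import *
p,d=snapshot('side'); cv2.imwrite('pics/s7.png',cv2.resize(p[170:320,120:320],None,fx=4,fy=4,interpolation=cv2.INTER_CUBIC))
go(.4103,.1345,.13,-10)
"
```

```text
t 6.4 pos [0.5153 0.2905 0.1502] jaw 2.7 gap 0.96 F [2.2 0.9 4.6] tilt [ 0.009  0.007 -1.   ] q [ 29.  22. 102.   0.  55.  26.]
-> cm [  1.81 -15.1  -11.24] rad 0.221
```

View pics/s7.png

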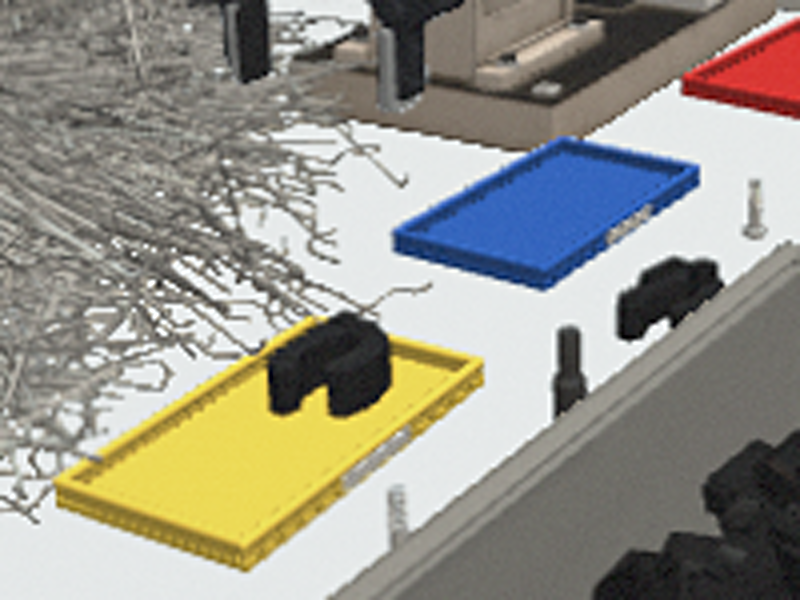

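Request:
send_rows(targets="8.5 0.5 -4 -3 0.1;8.5 1 -8 -6 0.2;8.5 1.5 -12 -9 0.22;8.5 1.8 -15.1 -11.2 0.22;8.5 1.8 -15.1 -11.2 0.22")

```text
clock: 6.82
tool_pos: [0.4064, 0.1314, 0.1296]
tcp_rot: [51.3, 89.5, 41.4]
ft_force: [-0.4, 0.5, -0.2]
finger_gap: 0.997
```

```bash
python3 -c "
from h import *
go(.4103,.1345,.06,-10)
"
```

```text
t 6.82 pos [0.4064 0.1314 0.1296] jaw -9.9 gap 0.997 F [-0.4  0.5 -0.2] tilt [ 0.006  0.005 -1.   ] q [ 18.  11. 123.   0.  47.  27.]
-> cm [6.96 0.33 0.29] rad 0.001
```

Request:
send_rows(targets="8.5 2 0.3 0.3 0;8.5 4 0.3 0.3 0;8.5 6 0.3 0.3 0;8.5 7 0.3 0.3 0;8.5 7 0.3 0.3 0")

```text
clock: 7.23
tool_pos: [0.409, 0.1337, 0.0582]
tcp_rot: [64.8, 89.7, 54.8]
ft_force: [-0.2, -0.0, 0.3]
finger_gap: 0.996
```

```bash
python3 -c "
from h import *
go(.4103,.1345,.004,-10)
p,d=snapshot('side'); cv2.imwrite('pics/s8.png',cv2.resize(p[150:300,180:380],None,fx=4,fy=4,interpolation=cv2.INTER_CUBIC))
"
```

```text
t 7.23 pos [0.409  0.1337 0.0582] jaw -9.9 gap 0.996 F [-0.2 -0.   0.3] tilt [ 0.003  0.004 -1.   ] q [ 18.  19. 125.   0.  36.  27.]
-> cm [5.42 0.08 0.1 ] rad 0.001
```

View pics/s8.png

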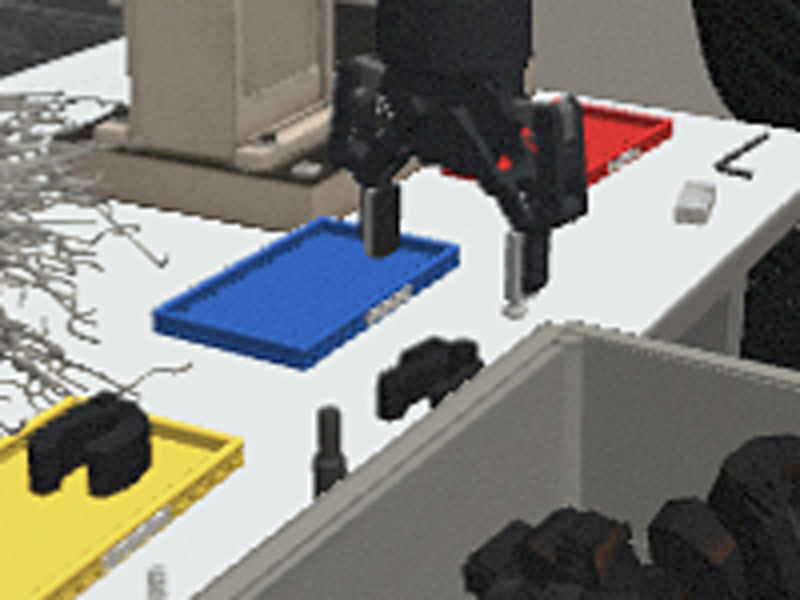

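Request:
send_rows(targets="8.5 2 0.1 0.1 0;8.5 4 0.1 0.1 0;8.5 5.2 0.1 0.1 0;8.5 5.3 0.1 0.1 0;8.5 5.3 0.1 0.1 0")

```text
clock: 7.7
tool_pos: [0.4111, 0.1351, 0.0066]
tcp_rot: [59.8, 89.7, 49.9]
ft_force: [-0.1, -1.0, -0.4]
finger_gap: 0.995
```

Request:
send_rows(targets="3 0 0 0 0;3 0 0 0 0;3 0 0 0 0;3 0 0 0 0;3 0 0 0 0")

```text
clock: 8.12
tool_pos: [0.412, 0.1353, 0.008]
tcp_rot: [50.8, 89.6, 40.9]
ft_force: [-2.8, -2.5, 16.9]
finger_gap: 0.505
```

Request:
send_rows(targets="3 -1 0 0 0;3 -3 0 0 0;3 -6 0 0 0;3 -9 0 0 0;3 -10 0 0 0")

```text
clock: 8.53
tool_pos: [0.4132, 0.1353, 0.1117]
tcp_rot: [41.7, 89.3, 31.8]
ft_force: [1.7, -0.1, -0.1]
finger_gap: 0.504
```

```bash
python3 -c "
from h import *
p,d=snapshot('side'); cv2.imwrite('pics/s9.png',cv2.resize(p[150:300,180:380],None,fx=4,fy=4,interpolation=cv2.INTER_CUBIC))
c=np.array([.509,.333]);a=np.radians(2.8); v=np.array([-np.sin(a),np.cos(a)]); print(c+.041*v)
go(*(c+.041*v),.13,2.8)
"
```

```text
[0.50699716 0.37395105]
t 8.58 pos [0.4137 0.1355 0.1121] jaw -9.9 gap 0.506 F [1.1 0.7 0.7] tilt [ 0.012  0.007 -1.   ] q [ 18.  13. 123.   0.  44.  28.]
-> cm [-1.51 25.11  5.11] rad -0.222
```

View pics/s9.png

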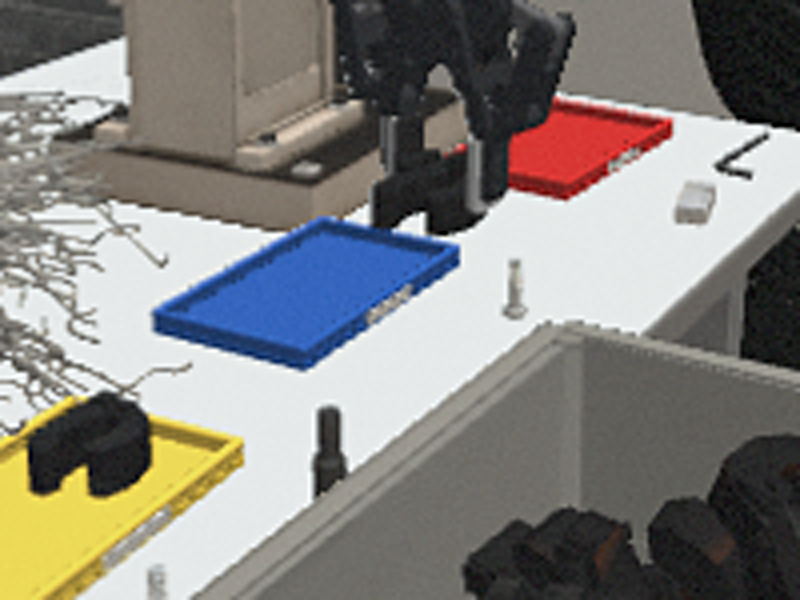

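Request:
send_rows(targets="3 -1 3 0.6 -0.05;3 -1.5 7 1.4 -0.1;3 -1.5 11 2.2 -0.2;3 -1.5 15 3 -0.22;3 -1.5 19 3.9 -0.22")

```text
clock: 9.0
tool_pos: [0.4847, 0.3176, 0.1289]
tcp_rot: [27.4, 89.2, 30.2]
ft_force: [1.3, -0.4, 0.5]
finger_gap: 0.502
```

```bash
python3 -c "
from h import *
go(.507,.374,.10,2.8)
"
```

```text
t 9.0 pos [0.4847 0.3176 0.1289] jaw 2.8 gap 0.502 F [ 1.3 -0.4  0.5] tilt [ 0.012  0.007 -1.   ] q [ 33.  23. 105.  -0.  52.  30.]
-> cm [2.96 5.51 2.47] rad -0.0
```

Request:
send_rows(targets="3 0 3 1.3 0;3 0 5.5 2.4 0;3 2 5.5 2.5 0;3 3 5.5 2.5 0;3 3 5.5 2.5 0")

```text
clock: 9.42
tool_pos: [0.505, 0.3723, 0.0961]
tcp_rot: [21.8, 89.6, 24.6]
ft_force: [0.1, -0.6, -1.0]
finger_gap: 0.504
```

```bash
python3 -c "
from h import *
p,d=snapshot('side'); cv2.imwrite('pics/s10.png',cv2.resize(p[170:320,120:320],None,fx=4,fy=4,interpolation=cv2.INTER_CUBIC))
go(.507,.374,.014,2.8)
"
```

```text
t 9.47 pos [0.5055 0.3723 0.0975] jaw 2.8 gap 0.506 F [-0.2 -0.3  0.6] tilt [ 0.008  0.004 -1.   ] q [ 36.  29. 100.  -0.  51.  34.]
-> cm [8.35 0.13 0.09] rad -0.0
```

View pics/s10.png

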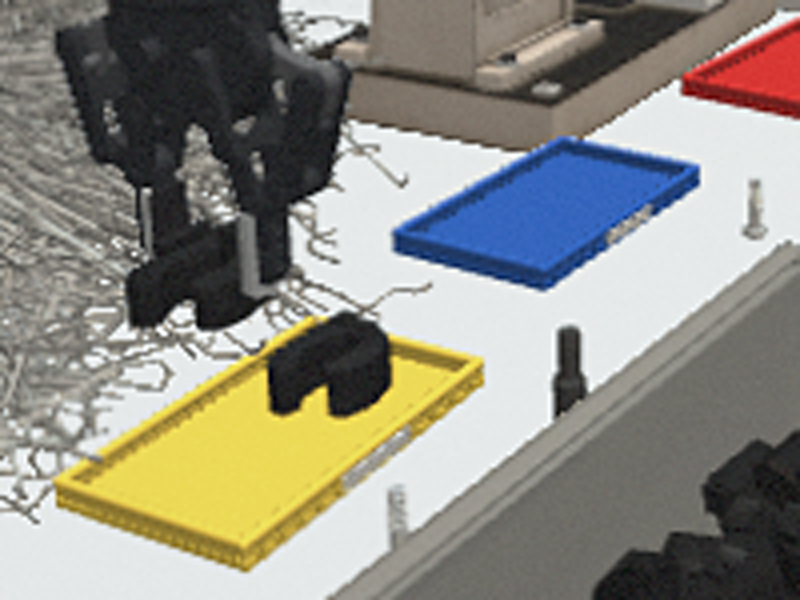

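```bash
python3 -c "
from h import *
c=np.array([.509,.333]);a=np.radians(2.8);u=np.array([np.cos(a),np.sin(a)]);v=np.array([-u[1],u[0]])
f=lambda q: [120+q[0]/4,170+q[1]/4]
for q in [(270,408),(300,411),(335,415),(375,410),(390,395)]:
    P=onz('side',[f(q)],.004)[0,:2]-c; print(q,(P@u*1e3).round(1),(P@v*1e3).round(1))
print('held, z', .0975-.008)
for q in [(132,325),(158,325),(200,328)]:
    P=onz('side',[f(q)],.0895)[0,:2]-np.array([.5055,.3723]); print(q,(P@u*1e3).round(1),(P@v*1e3).round(1))
"
```

```text
(270, 408) 22.9 -14.8
(300, 411) 8.6 -19.2
(335, 415) -8.2 -23.8
(375, 410) -21.9 -36.5
(390, 395) -19.8 -51.7
held, z 0.0895
(132, 325) 14.9 35.9
(158, 325) 5.5 30.9
(200, 328) -11.4 25.0
```

Request:
send_rows(targets="3 2 0.1 0 0;3 4.5 0.1 0 0;3 6.5 0.1 0 0;3 7.8 0.1 0 0;3 8.1 0.1 0 0")

```text
clock: 9.88
tool_pos: [0.5049, 0.372, 0.0148]
tcp_rot: [16.8, 89.7, 19.5]
ft_force: [-1.1, -0.2, -0.5]
finger_gap: 0.507
```

Request:
send_rows(targets="3 0.1 0 0 0;3 0.2 0 0 0;3 0.3 0 0 0;3 0.3 0 0 0")

```text
clock: 10.22
tool_pos: [0.5055, 0.3724, 0.0127]
tcp_rot: [20.7, 89.6, 23.4]
ft_force: [0.7, -0.4, -0.6]
finger_gap: 0.507
```

Request:
send_rows(targets="3 0.1 0 0 0;3 0.2 0 0 0;3 0.2 0 0 0")

```text
clock: 10.47
tool_pos: [0.5061, 0.3727, 0.0121]
tcp_rot: [22.3, 89.5, 25.0]
ft_force: [-1.7, -1.9, 9.3]
finger_gap: 0.505
```

Contact felt; release.

Request:
send_rows(targets="5.4 0 0 0 0;5.4 0 0 0 0;5.4 0 0 0 0")

```text
clock: 10.72
tool_pos: [0.5063, 0.3729, 0.0124]
tcp_rot: [22.9, 89.5, 25.7]
ft_force: [0.6, -0.2, -0.2]
finger_gap: 0.635
```

Request:
send_rows(targets="5.4 -1 0 0 0;5.4 -3 0 0 0;5.4 -6 0 0 0;5 -9 0 0 0;4 -10 0 0 0")

```text
clock: 11.13
tool_pos: [0.5072, 0.3738, 0.1171]
tcp_rot: [26.8, 89.2, 29.6]
ft_force: [1.6, 0.9, 0.7]
finger_gap: 0.474
```

```bash
python3 -c "
from h import *
p,d=snapshot('side'); cv2.imwrite('pics/s11.png',cv2.resize(p[170:320,120:320],None,fx=4,fy=4,interpolation=cv2.INTER_CUBIC)); cv2.imwrite('pics/side11.png',p)
go(.40,.38,.13,-10)
"
```

```text
t 11.18 pos [0.5076 0.3741 0.1175] jaw 2.7 gap 0.469 F [-0.3  1.2  2.2] tilt [ 0.014  0.008 -1.   ] q [36. 27. 99. -0. 53. 34.]
-> cm [ -1.39   1.11 -10.7 ] rad 0.222
```

View pics/s11.png

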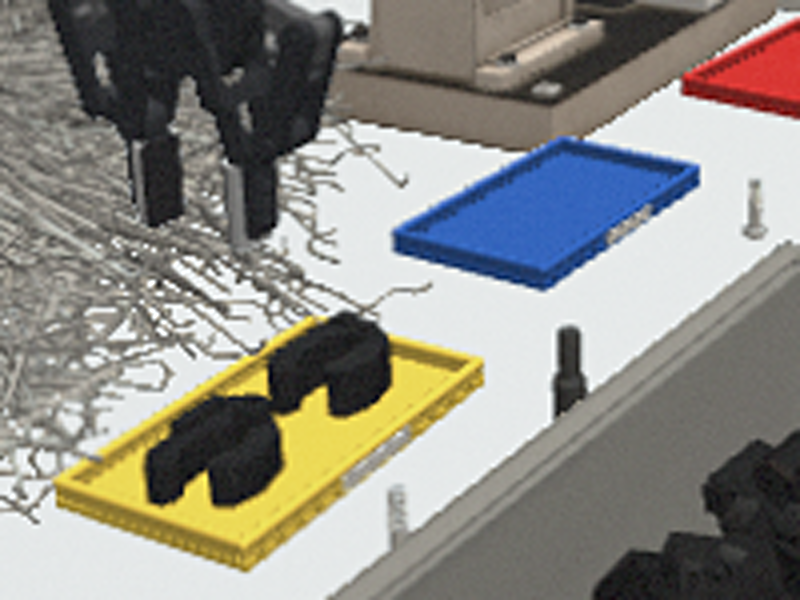

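```bash
python3 - <<'E'
from h import *
p=cv2.imread("pics/top0.png"); s=cv2.imread("pics/side11.png")
w=lambda im,u,v,r=12: cv2.resize(im[v-r:v+r,u-r:u+r],(260,260),interpolation=cv2.INTER_NEAREST)
cv2.imwrite("pics/obj.png",np.vstack([np.hstack([w(p,157,238),w(p,196,239),w(p,277,231)]),np.hstack([w(s,219,298),w(s,262,262),w(s,309,222)])]))
E
```

```text
(no output)
```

View pics/obj.png

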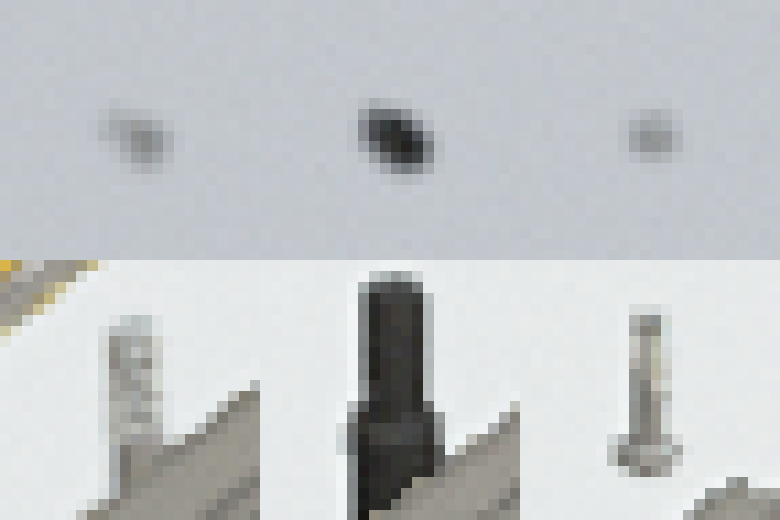

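```bash
python3 - <<'E'
from h import *
p=cv2.imread("pics/top0.png").astype(float).sum(2)
def cen(u,v,r=6):
    w=p[v-r:v+r+1,u-r:u+r+1]; b=np.median(w); k=np.clip(b-w-25,0,None); yy,xx=np.mgrid[v-r:v+r+1,u-r:u+r+1]; return (k*xx).sum()/k.sum(),(k*yy).sum()/k.sum()
for nm,c0,z,su in (("a",(157,238),.012,[(219,293),(219,297)]),("b",(277,231),.012,[(308.3,216),(308.3,222),(308.3,228)]),("punch",(196,239),.026,[(261.8,254),(261.8,264)])):
    c=cen(*c0); P=onz("top",[c],z)[0]; print(nm,np.round(c,2),P.round(4))
    # side: axis points at assumed heights
    t,d=ray("side",su); 
    for k in d:
        n=np.array([k[1],-k[0]])/np.hypot(k[0],k[1]); print("  lateral err of top est from side ray plane mm",((P[:2]-t[:2])@n*1e3).round(2), "n",n.round(2))
print("a head",onz("top",[(158.2,238.5)],.004),"a tip",onz("top",[(154.8,236.6)],.036))
print("b tip side onz",onz("side",[(308.3,214.6)],.036),"b base",onz("side",[(308.3,228.0)],.0))
print("a tip",onz("side",[(218.96,291.2)],.036)); print("punch top",onz("side",[(261.8,252.2)],.053))
E
```

```text
a [157.43 238.41] [0.4037 0.3821 0.012 ]
  lateral err of top est from side ray plane mm 3.24 n [-0.77 -0.64]
  lateral err of top est from side ray plane mm 3.61 n [-0.77 -0.64]
b [276.75 231.18] [0.4288 0.0142 0.012 ]
  lateral err of top est from side ray plane mm 3.27 n [-0.9  -0.44]
  lateral err of top est from side ray plane mm 2.87 n [-0.9  -0.44]
  lateral err of top est from side ray plane mm 2.46 n [-0.9  -0.44]
punch [196.09 239.39] [0.4001 0.2594 0.026 ]
  lateral err of top est from side ray plane mm 3.49 n [-0.84 -0.54]
  lateral err of top est from side ray plane mm 3.74 n [-0.84 -0.54]
a head [[0.40439113 0.38155338 0.004     ]] a tip [[0.40630795 0.38481063 0.036     ]]
b tip side onz [[0.43293109 0.01337051 0.036     ]] b base [[0.43422801 0.00862395 0.        ]]
a tip [[0.40673427 0.38333043 0.036     ]]
punch top [[0.4037026  0.26016852 0.053     ]]
```

```bash
python3 -c "
from h import *
go(.4055,.383,.09,0)
"
```

```text
t 11.18 pos [0.5076 0.3741 0.1175] jaw 2.7 gap 0.469 F [-0.3  1.2  2.2] tilt [ 0.014  0.008 -1.   ] q [36. 27. 99. -0. 53. 34.]
-> cm [  2.62   1.36 -10.19] rad 0.048
```

Request:
send_rows(targets="3.2 0 0.5 -4 0.02;3.2 0 1 -7 0.05;3.2 1 1.4 -10.2 0.05;3.2 2.5 1.4 -10.2 0.05;3.2 2.5 1.4 -10.2 0.05")

```text
clock: 11.6
tool_pos: [0.4024, 0.3821, 0.0886]
tcp_rot: [25.0, 89.4, 25.0]
ft_force: [0.8, 0.2, 1.2]
finger_gap: 0.375
```

```bash
python3 -c "
from h import *
go(.4055,.383,.05,0)
p,d=snapshot('side'); cv2.imwrite('pics/s12.png',cv2.resize(p[200:320,140:300],None,fx=5,fy=5,interpolation=cv2.INTER_CUBIC)); cv2.imwrite('pics/side12.png',p)
P,M=tool(); print(proj('side',[P])-[140,200])
print((proj('side',[P])-[140,200])*5)
"
```

```text
t 11.6 pos [0.4024 0.3821 0.0886] jaw -0.0 gap 0.375 F [0.8 0.2 1.2] tilt [ 0.01   0.005 -1.   ] q [ 43.  24. 109.  -0.  46.  44.]
-> cm [3.86 0.08 0.28] rad -0.0
[[78.91423063 61.53727582]]
[[394.57115315 307.68637911]]
```

View pics/s12.png

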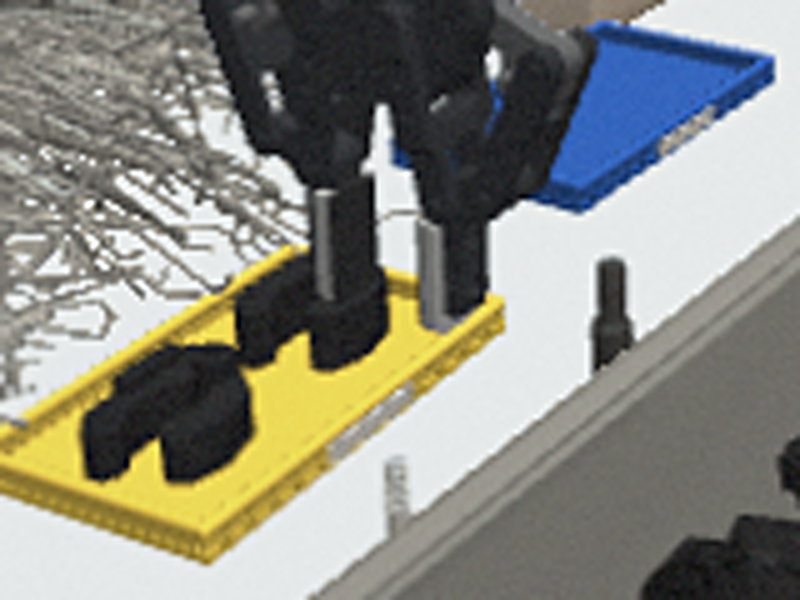

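```bash
python3 -c "
from h import *
go(.4062,.384,.05,0)
"
```

```text
t 11.65 pos [0.404  0.3827 0.0898] jaw -0.1 gap 0.372 F [ 0.2 -0.4  0.2] tilt [ 0.011  0.006 -1.   ] q [ 43.  24. 109.  -0.  46.  44.]
-> cm [3.98 0.11 0.17] rad -0.001
```

Request:
send_rows(targets="3.2 1.5 0.1 0.2 0;3.2 3 0.1 0.2 0;3.2 4 0.1 0.2 0;3.2 4 0.1 0.2 0;3.2 4 0.1 0.2 0")

```text
clock: 12.07
tool_pos: [0.4068, 0.3836, 0.0496]
tcp_rot: [25.3, 89.3, 25.2]
ft_force: [0.5, -0.4, 0.0]
finger_gap: 0.372
```

```bash
python3 -c "
from h import *
go(.4062,.384,.0105,0)
p,d=snapshot('side'); cv2.imwrite('pics/s13.png',cv2.resize(p[200:320,140:300],None,fx=5,fy=5,interpolation=cv2.INTER_CUBIC)); cv2.imwrite('pics/side13.png',p)
P,M=tool(); 
print((proj('side',[P])-[140,200])*5)
"
```

```text
t 12.07 pos [0.4068 0.3836 0.0496] jaw -0.1 gap 0.372 F [ 0.5 -0.4  0. ] tilt [ 0.011  0.005 -1.   ] q [ 43.  28. 110.  -0.  42.  44.]
-> cm [ 3.91  0.02 -0.1 ] rad -0.002
[[390.60798597 418.21480993]]
```

View pics/s13.png

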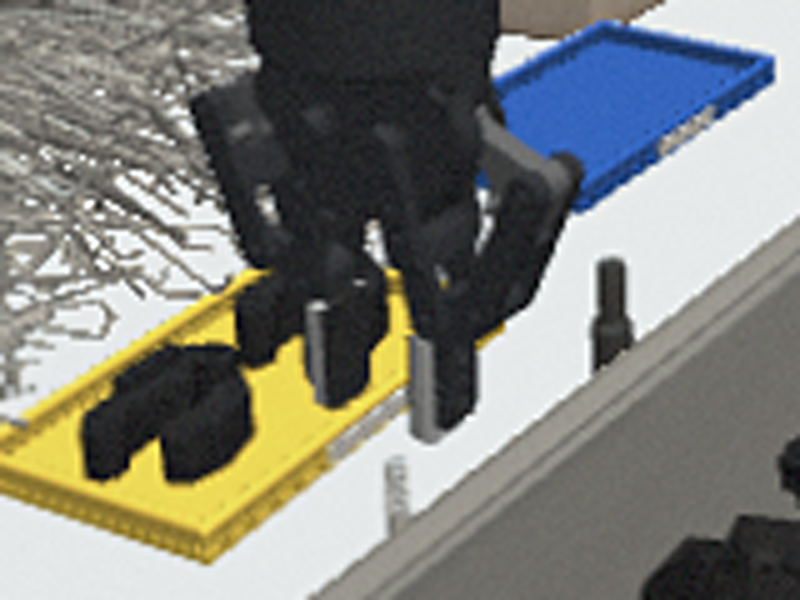

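Request:
send_rows(targets="3.2 1 0 -0.1 0;3.2 2 0 -0.1 0;3.2 3 0 -0.1 0;3.2 3.9 0 -0.1 0;3.2 3.9 0 -0.1 0")

```text
clock: 12.53
tool_pos: [0.4054, 0.3832, 0.0089]
tcp_rot: [21.6, 89.4, 21.5]
ft_force: [0.1, -0.2, -0.6]
finger_gap: 0.369
```

```bash
python3 -c "
from h import *
go(.4062,.384,.0105,0)
p,d=snapshot('side'); cv2.imwrite('pics/s14.png',cv2.resize(p[220:320,160:300],None,fx=5,fy=5,interpolation=cv2.INTER_CUBIC)); cv2.imwrite('pics/side14.png',p)
"
```

```text
t 12.53 pos [0.4054 0.3832 0.0089] jaw -0.1 gap 0.369 F [ 0.1 -0.2 -0.6] tilt [ 0.009  0.004 -1.   ] q [ 43.  32. 111.  -0.  37.  44.]
-> cm [-0.16  0.08  0.08] rad -0.001
```

View pics/s14.png

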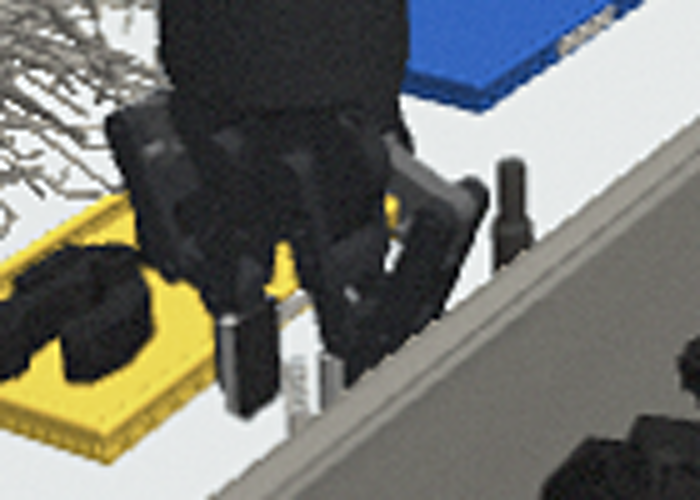

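Request:
send_rows(targets="3.2 -0.3 0.1 0.1 0;0 -0.3 0.1 0.1 0;0 -0.3 0.1 0.1 0;0 -0.3 0.1 0.1 0;0 -0.3 0.1 0.1 0")

```text
clock: 13.0
tool_pos: [0.4071, 0.3848, 0.0133]
tcp_rot: [24.8, 89.3, 24.7]
ft_force: [-0.6, 0.1, 3.7]
finger_gap: 0.092
```

```bash
python3 -c "
from h import *
go(.4062,.384,.0105,0)
p,d=snapshot('side'); cv2.imwrite('pics/s15.png',cv2.resize(p[220:320,160:300],None,fx=5,fy=5,interpolation=cv2.INTER_CUBIC))
"
```

```text
t 13.0 pos [0.4071 0.3848 0.0133] jaw -0.1 gap 0.092 F [-0.6  0.1  3.7] tilt [ 0.011  0.005 -1.   ] q [ 43.  31. 110.  -0.  38.  44.]
-> cm [ 0.28 -0.08 -0.09] rad -0.001
```

View pics/s15.png

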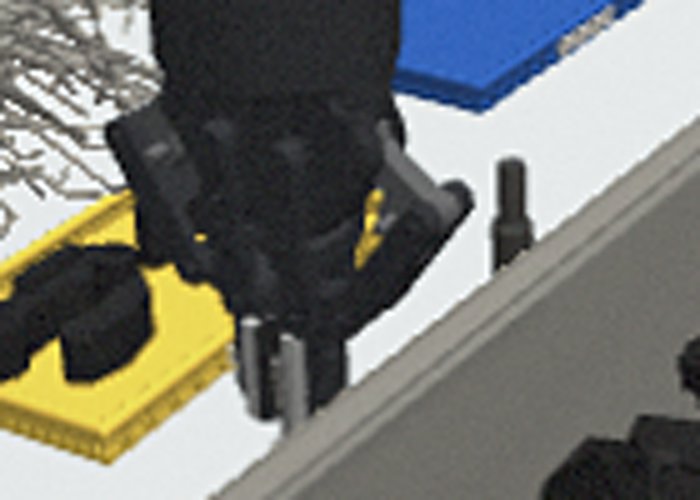

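Request:
send_rows(targets="0 -1 0 0 0;0 -3 0 0 0;0 -6 0 0 0;0 -9 0 0 0;0 -10 0 0 0")

```text
clock: 13.47
tool_pos: [0.4073, 0.3856, 0.1177]
tcp_rot: [30.5, 89.1, 30.4]
ft_force: [0.4, 1.1, 0.7]
finger_gap: 0.089
```

```bash
python3 -c "
from h import *
p,d=snapshot('side'); cv2.imwrite('pics/s16.png',cv2.resize(p[180:300,160:320],None,fx=5,fy=5,interpolation=cv2.INTER_CUBIC))
go(.5465,.091,.12,0)
"
```

```text
t 13.52 pos [0.4077 0.386  0.118 ] jaw -0.1 gap 0.093 F [0.5 0.5 1. ] tilt [ 0.015  0.009 -1.   ] q [ 43.  22. 108.  -0.  49.  44.]
-> cm [ -0.26 -29.48  13.92] rad -0.001
```

View pics/s16.png

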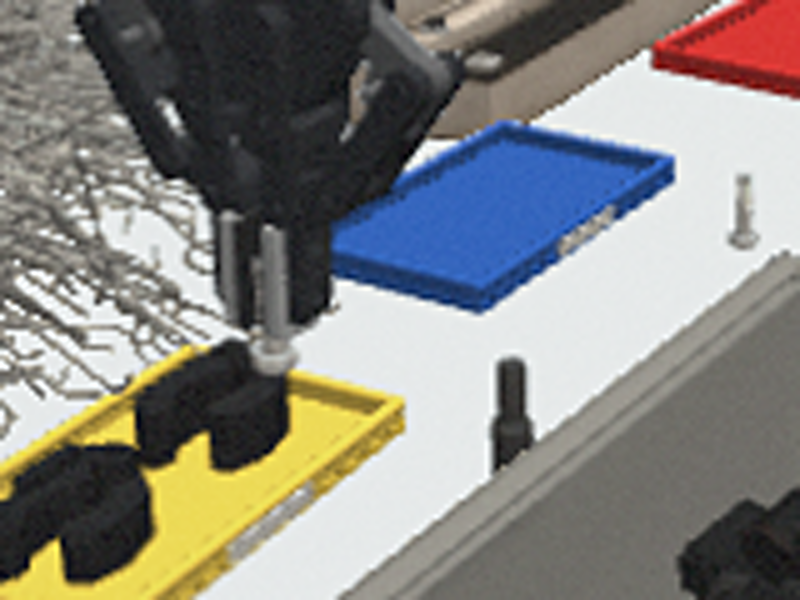

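Request:
send_rows(targets="0 -0.2 -3 1.4 0;0 -0.2 -6.5 3 0;0 -0.2 -10 4.7 0;0 -0.2 -13.5 6.4 0;0 -0.2 -17 8 0")

```text
clock: 13.93
tool_pos: [0.4874, 0.214, 0.119]
tcp_rot: [31.7, 89.0, 31.7]
ft_force: [0.8, 0.4, -0.7]
finger_gap: 0.091
```

```bash
python3 -c "
from h import *
go(.5465,.091,.09,0)
"
```

```text
t 13.93 pos [0.4874 0.214  0.119 ] jaw -0.0 gap 0.091 F [ 0.8  0.4 -0.7] tilt [ 0.014  0.009 -1.   ] q [ 23.  20. 111.   0.  48.  23.]
-> cm [  2.87 -12.33   5.88] rad -0.001
```

Request:
send_rows(targets="0 0 -3.5 1.7 0;0 0 -7 3.4 0;0 0 -10 5 0;0 1.5 -12.3 5.9 0;0 2.8 -12.3 5.9 0")

```text
clock: 14.35
tool_pos: [0.5484, 0.0874, 0.0902]
tcp_rot: [27.0, 89.0, 26.8]
ft_force: [-0.9, -0.4, -0.5]
finger_gap: 0.09
```

Request:
send_rows(targets="0 1.5 0 0 0;0 3.5 0 0 0;0 5 0 0 0;0 5.5 0 0 0;0 5.5 0 0 0")

```text
clock: 14.77
tool_pos: [0.5477, 0.0876, 0.0334]
tcp_rot: [31.5, 89.2, 31.3]
ft_force: [-0.6, -0.2, -0.1]
finger_gap: 0.096
```

```bash
python3 -c "
from h import *
go(.5465,.091,.018,0)
p,d=snapshot('side'); cv2.imwrite('pics/s17.png',cv2.resize(p[150:270,190:350],None,fx=5,fy=5,interpolation=cv2.INTER_CUBIC))
"
```

```text
t 14.77 pos [0.5477 0.0876 0.0334] jaw -0.2 gap 0.096 F [-0.6 -0.2 -0.1] tilt [ 0.012  0.007 -1.   ] q [  9.  29. 111.   0.  40.   9.]
-> cm [ 1.54  0.33 -0.14] rad -0.004
```

View pics/s17.png

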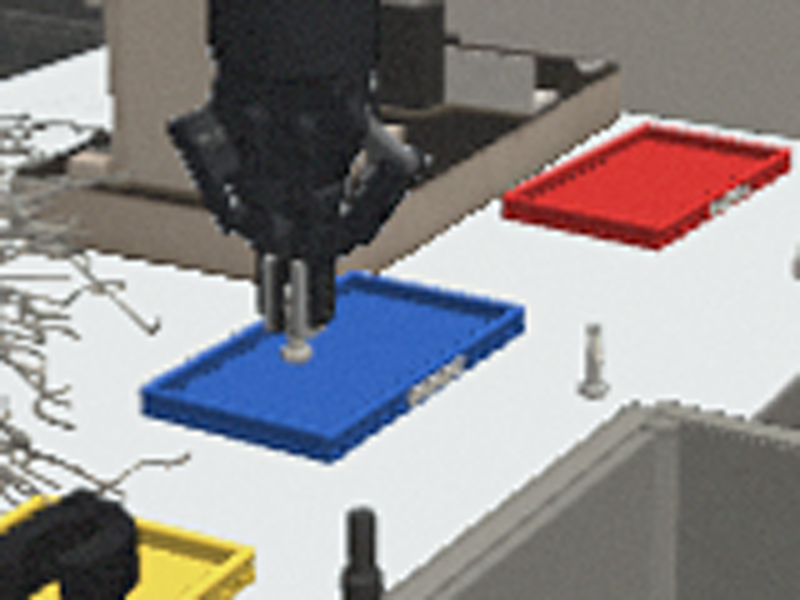

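Request:
send_rows(targets="0 0.6 0 0 0;0 1.2 0 0 0;0 1.5 0 0 0;0 1.6 0 0 0;0 1.6 0 0 0")

```text
clock: 15.23
tool_pos: [0.5486, 0.0879, 0.0183]
tcp_rot: [29.6, 89.1, 29.3]
ft_force: [0.1, -1.3, 0.5]
finger_gap: 0.096
```

Request:
send_rows(targets="0 0.1 0 0 0;0 0.1 0 0 0")

```text
clock: 15.4
tool_pos: [0.5488, 0.0879, 0.0174]
tcp_rot: [29.1, 89.1, 28.9]
ft_force: [-0.0, -0.9, -0.9]
finger_gap: 0.095
```

Request:
send_rows(targets="0 0.1 0 0 0;0 0.15 0 0 0;0 0.15 0 0 0")

```text
clock: 15.65
tool_pos: [0.549, 0.088, 0.0171]
tcp_rot: [28.7, 89.1, 28.5]
ft_force: [-4.1, -0.8, 13.9]
finger_gap: 0.093
```

Request:
send_rows(targets="0 -0.1 0 0 0;2.4 -0.1 0 0 0;2.4 -0.1 0 0 0;2.4 -0.1 0 0 0")

```text
clock: 15.98
tool_pos: [0.549, 0.088, 0.018]
tcp_rot: [28.6, 89.1, 28.4]
ft_force: [-0.5, -0.3, -0.7]
finger_gap: 0.277
```

Request:
send_rows(targets="2.4 -1 0 0 0;2.4 -3 0 0 0;2.4 -5 0 0 0;2.4 -7.5 0 0 0;2.4 -7.5 0 0 0")

```text
clock: 16.4
tool_pos: [0.5505, 0.0878, 0.0976]
tcp_rot: [23.2, 88.7, 23.0]
ft_force: [1.2, 0.7, 0.7]
finger_gap: 0.283
```

```bash
python3 -c "
from h import *
p,d=snapshot('side'); cv2.imwrite('pics/s18.png',cv2.resize(p[150:270,190:350],None,fx=5,fy=5,interpolation=cv2.INTER_CUBIC))
go(.4314,.0155,.09,0)
"
```

```text
t 16.45 pos [0.5498 0.0877 0.0959] jaw -0.2 gap 0.28 F [ 0.8 -1.3 -0.5] tilt [ 0.019  0.009 -1.   ] q [  9.  23. 109.   0.  46.   9.]
-> cm [  0.3   -7.26 -11.82] rad -0.004
```

View pics/s18.png

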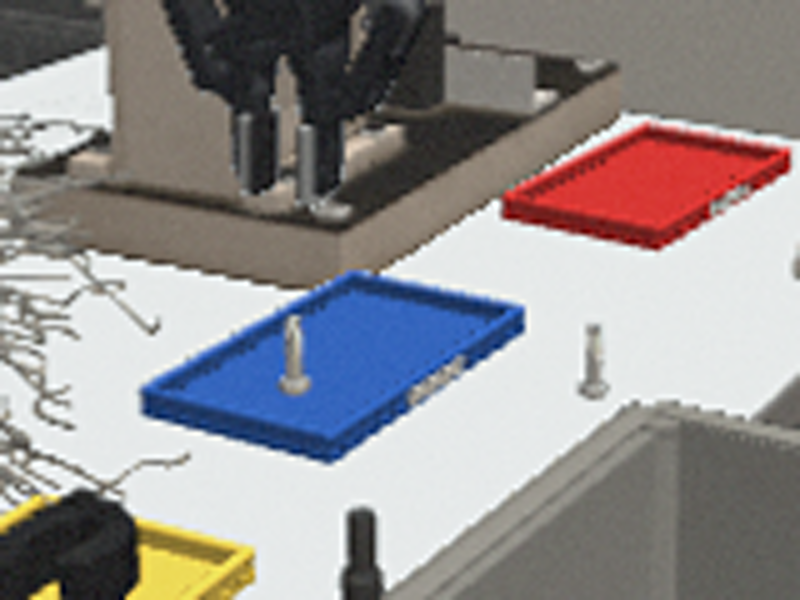

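Request:
send_rows(targets="3.2 0 -2 -3 0;3.2 0 -4 -6 0;3.2 0 -6 -9.5 0;3.2 0.3 -7.3 -11.8 0;3.2 0.3 -7.3 -11.8 0")

```text
clock: 16.87
tool_pos: [0.4248, 0.0135, 0.0884]
tcp_rot: [33.9, 89.2, 33.7]
ft_force: [-0.9, 0.5, -0.5]
finger_gap: 0.37
```

```bash
python3 -c "
from h import *
go(.4314,.0155,.05,0)
"
```

```text
t 16.87 pos [0.4248 0.0135 0.0884] jaw -0.3 gap 0.37 F [-0.9  0.5 -0.5] tilt [ 0.012  0.008 -1.   ] q [  1.  15. 125.   1.  40.   1.]
-> cm [3.85 0.17 0.62] rad -0.005
```

Request:
send_rows(targets="3.2 1 0.2 0.6 0;3.2 2.5 0.2 0.6 0;3.2 3.8 0.2 0.6 0;3.2 3.8 0.2 0.6 0;3.2 3.8 0.2 0.6 0")

```text
clock: 17.28
tool_pos: [0.4314, 0.0162, 0.0495]
tcp_rot: [38.2, 89.3, 38.0]
ft_force: [-0.9, 0.3, 1.0]
finger_gap: 0.375
```

```bash
python3 -c "
from h import *
p,d=snapshot('side'); cv2.imwrite('pics/s19.png',cv2.resize(p[150:270,220:380],None,fx=5,fy=5,interpolation=cv2.INTER_CUBIC))
P,M=tool(); print((proj('side',[P])-[220,150]+.5)*5)
go(.4314,.0155,.012,0)
"
```

```text
[[444.47523707 299.42672902]]
t 17.33 pos [0.4317 0.0161 0.0501] jaw -0.2 gap 0.378 F [0.5 0.2 0.1] tilt [ 0.011  0.008 -1.   ] q [  2.  19. 125.   1.  35.   1.]
-> cm [ 3.81 -0.09 -0.08] rad -0.004
```

View pics/s19.png

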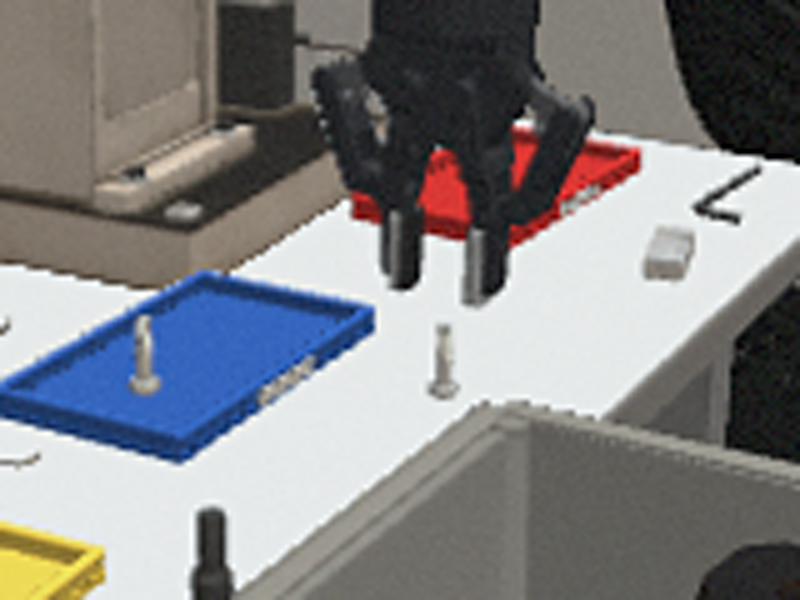

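Bolt b (at 443,350 in the zoom) lies centred under the fingers. Descend and grip.

Request:
send_rows(targets="3.2 1 -0.1 -0.1 0;3.2 2 -0.1 -0.1 0;3.2 3 -0.1 -0.1 0;3.2 3.8 -0.1 -0.1 0;3.2 3.8 -0.1 -0.1 0")

```text
clock: 17.75
tool_pos: [0.431, 0.0156, 0.0113]
tcp_rot: [38.2, 89.3, 38.0]
ft_force: [-0.9, -0.2, 0.1]
finger_gap: 0.375
```

Request:
send_rows(targets="0 0 0 0 0;0 0 0 0 0;0 0 0 0 0;0 0 0 0 0;0 0 0 0 0")

```text
clock: 18.17
tool_pos: [0.4314, 0.0156, 0.0117]
tcp_rot: [36.1, 89.2, 35.9]
ft_force: [0.6, 0.5, 0.4]
finger_gap: 0.099
```

Request:
send_rows(targets="0 -1 0 0 0;0 -3 0 0 0;0 -5 0 0 0;0 -7 0 0 0;0 -8 0 0 0")

```text
clock: 18.58
tool_pos: [0.4314, 0.0149, 0.0938]
tcp_rot: [30.9, 89.1, 30.7]
ft_force: [0.8, -0.3, -0.3]
finger_gap: 0.099
```

```bash
python3 -c "
from h import *
p,d=snapshot('side'); cv2.imwrite('pics/s20.png',cv2.resize(p[150:270,220:380],None,fx=5,fy=5,interpolation=cv2.INTER_CUBIC))
go(.5465,.012,.09,0)
"
```

```text
t 18.63 pos [0.4321 0.0149 0.0947] jaw -0.2 gap 0.093 F [0.6 1.  1.1] tilt [ 0.015  0.008 -1.   ] q [  1.  14. 124.   1.  41.   1.]
-> cm [ 0.65 -0.25 11.43] rad -0.004
```

View pics/s20.png

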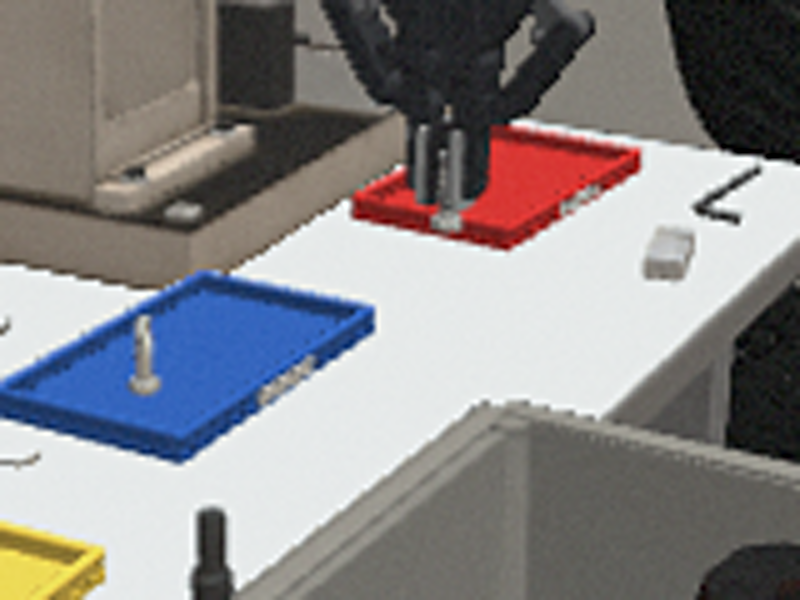

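Request:
send_rows(targets="0 0 -0.1 3 0;0 0 -0.2 6 0;0 0 -0.3 9 0;0 1.5 -0.3 11.4 0;0 3 -0.3 11.4 0")

```text
clock: 19.05
tool_pos: [0.5529, 0.0117, 0.0671]
tcp_rot: [20.0, 88.6, 19.7]
ft_force: [0.7, 0.5, 0.2]
finger_gap: 0.095
```

```bash
python3 -c "
from h import *
go(.5465,.012,.0165,0)
"
```

```text
t 19.05 pos [0.5529 0.0117 0.0671] jaw -0.2 gap 0.095 F [0.7 0.5 0.2] tilt [ 0.023  0.008 -1.   ] q [  1.  26. 111.   1.  43.   1.]
-> cm [ 5.04 -0.01 -0.75] rad -0.004
```

Request:
send_rows(targets="0 1 0 -0.7 0;0 2 0 -0.7 0;0 3 0 -0.7 0;0 4 0 -0.7 0;0 4.3 0 -0.7 0")

```text
clock: 19.47
tool_pos: [0.546, 0.012, 0.0224]
tcp_rot: [21.4, 88.7, 21.2]
ft_force: [0.4, -0.4, -0.7]
finger_gap: 0.096
```

```bash
python3 -c "
from h import *
p,d=snapshot('side'); cv2.imwrite('pics/s21.png',cv2.resize(p[150:270,190:350],None,fx=5,fy=5,interpolation=cv2.INTER_CUBIC))
go(.5465,.012,.0165,0)
"
```

```text
t 19.52 pos [0.546  0.012  0.0225] jaw -0.2 gap 0.095 F [0.5 0.3 0.1] tilt [ 0.021  0.008 -1.   ] q [  1.  29. 112.   1.  37.   0.]
-> cm [ 0.61 -0.01  0.04] rad -0.004
```

View pics/s21.png

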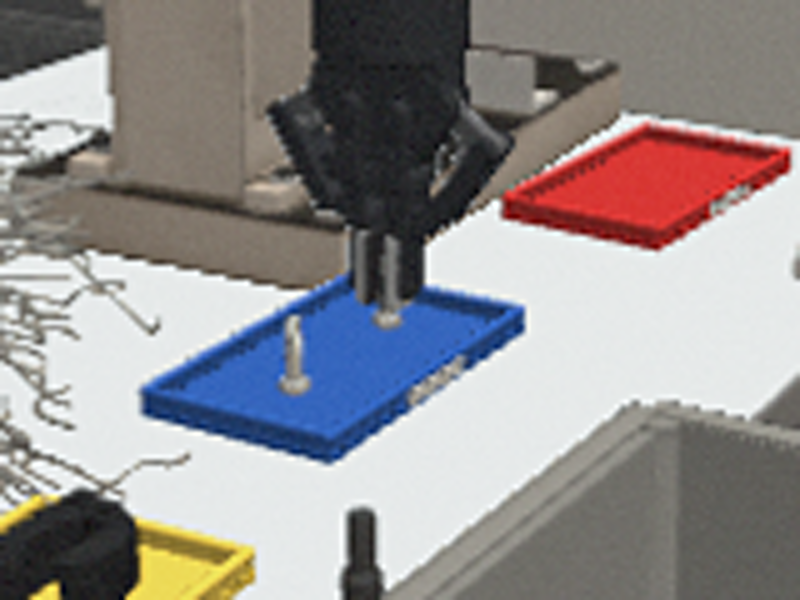

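Request:
send_rows(targets="0 0.3 0 0 0;0 0.5 0 0 0;0 0.6 0 0 0;0 0.6 0 0 0")

```text
clock: 19.85
tool_pos: [0.5462, 0.0121, 0.0166]
tcp_rot: [21.2, 88.7, 21.0]
ft_force: [-1.1, 0.2, -0.4]
finger_gap: 0.095
```

Request:
send_rows(targets="0 0.1 0 0 0;0 0.1 0 0 0")

```text
clock: 20.02
tool_pos: [0.5464, 0.0121, 0.0159]
tcp_rot: [20.8, 88.7, 20.6]
ft_force: [0.2, -0.4, -0.2]
finger_gap: 0.091
```

Request:
send_rows(targets="0 0.1 0 0 0;0 0.15 0 0 0;0 0.15 0 0 0")

```text
clock: 20.27
tool_pos: [0.5467, 0.0121, 0.0156]
tcp_rot: [20.6, 88.6, 20.3]
ft_force: [-4.2, 0.6, 15.4]
finger_gap: 0.097
```

Request:
send_rows(targets="0 -0.1 0 0 0;2.4 -0.1 0 0 0;2.4 -0.1 0 0 0;2.4 -0.1 0 0 0")

```text
clock: 20.6
tool_pos: [0.5467, 0.0122, 0.0165]
tcp_rot: [20.5, 88.6, 20.3]
ft_force: [0.2, 0.6, -0.2]
finger_gap: 0.278
```

Request:
send_rows(targets="2.4 -1 0 0 0;2.4 -3 0 0 0;2.4 -5 0 0 0;2.4 -7.5 0 0 0;2.4 -9 0 0 0")

```text
clock: 21.02
tool_pos: [0.5453, 0.0114, 0.109]
tcp_rot: [19.1, 88.5, 18.8]
ft_force: [0.2, 0.1, 0.6]
finger_gap: 0.278
```

```bash
python3 -c "
from h import *
p,d=snapshot('side'); cv2.imwrite('pics/s22.png',cv2.resize(p[150:270,190:350],None,fx=5,fy=5,interpolation=cv2.INTER_CUBIC))
go(.4031,.2613,.11,0)
"
```

```text
t 21.07 pos [0.5467 0.0114 0.1112] jaw -0.2 gap 0.278 F [1.9 0.  2.9] tilt [ 0.028  0.008 -1.   ] q [  1.  21. 110.   1.  47.   1.]
-> cm [ -0.07  24.93 -14.47] rad -0.004
```

View pics/s22.png

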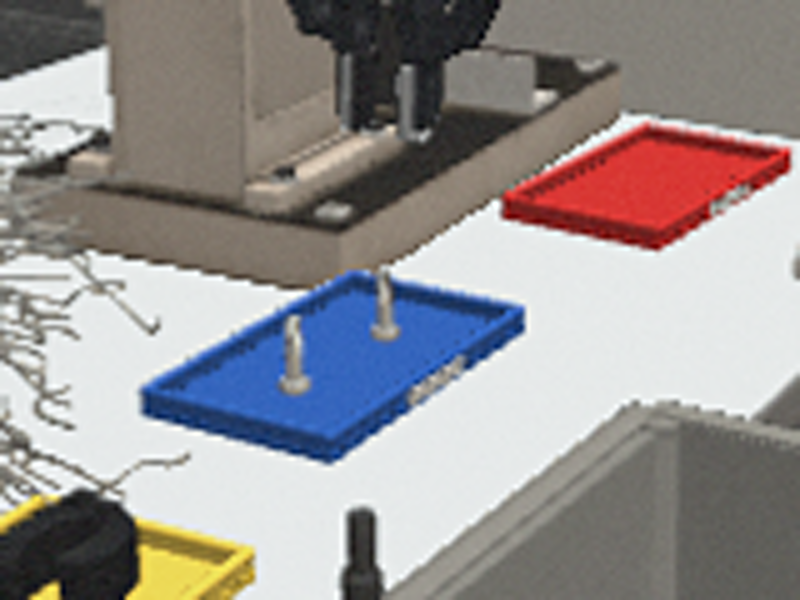

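Request:
send_rows(targets="3.6 0 2.5 -3.5 0;3.6 0 5 -7 0;3.6 0 7.5 -10.5 0")

```text
clock: 21.32
tool_pos: [0.4433, 0.0856, 0.1094]
tcp_rot: [17.1, 88.3, 16.8]
ft_force: [-0.2, 1.7, -0.8]
finger_gap: 0.423
```

```bash
python3 -c "
from h import *
go(.4031,.2613,.10,0)
"
```

```text
t 21.32 pos [0.4433 0.0856 0.1094] jaw -0.3 gap 0.423 F [-0.2  1.7 -0.8] tilt [ 0.028  0.009 -1.   ] q [ 11.  14. 122.   0.  43.  11.]
-> cm [ 0.98 17.54 -4.15] rad -0.006
```

Request:
send_rows(targets="3.6 0 4 -4.1 0;3.6 0.5 8 -4.1 0;3.6 0.9 12 -4.1 0;3.6 0.9 16 -4.1 0;3.6 0.9 17.5 -4.1 0")

```text
clock: 21.73
tool_pos: [0.4034, 0.2646, 0.1013]
tcp_rot: [19.0, 88.2, 18.7]
ft_force: [1.1, -0.4, 0.8]
finger_gap: 0.423
```

```bash
python3 -c "
from h import *
go(.4031,.2613,.08,0)
"
```

```text
t 21.73 pos [0.4034 0.2646 0.1013] jaw -0.3 gap 0.423 F [ 1.1 -0.4  0.8] tilt [ 0.03  0.01 -1.  ] q [ 33.  17. 118.  -1.  43.  34.]
-> cm [ 2.13 -0.36 -0.09] rad -0.005
```

Request:
send_rows(targets="3.6 0 -0.3 2 0;3.6 0 -0.3 4 0;3.6 0 -0.3 4 0;3.6 0 -0.3 0 0;3.6 0 -0.3 0 0")

```text
clock: 22.15
tool_pos: [0.3974, 0.2594, 0.0999]
tcp_rot: [16.0, 88.6, 15.7]
ft_force: [-0.7, -1.3, -1.5]
finger_gap: 0.424
```

```bash
python3 -c "
from h import *
go(.4031,.2613,.08,0)
"
```

```text
t 22.15 pos [0.3974 0.2594 0.0999] jaw -0.3 gap 0.424 F [-0.7 -1.3 -1.5] tilt [ 0.023  0.007 -1.   ] q [ 33.  17. 119.  -1.  43.  34.]
-> cm [2.   0.18 0.52] rad -0.005
```

Works; tilt falls by 0.007 per pulse. Two more.

Request:
send_rows(targets="3.6 0 0.2 2.5 0;3.6 0 0.2 4.5 0;3.6 0 0.2 4.5 0;3.6 0 0.2 0.5 0;3.6 0 0.2 0.5 0")

```text
clock: 22.57
tool_pos: [0.396, 0.2588, 0.0986]
tcp_rot: [10.3, 89.1, 9.9]
ft_force: [-1.9, -0.3, -0.0]
finger_gap: 0.423
```

Request:
send_rows(targets="3.6 0 0.2 2.5 0;3.6 0 0.2 4.5 0;3.6 0 0.2 4.5 0;3.6 0 0.2 0.5 0;3.6 0 0.2 0.5 0")

```text
clock: 22.98
tool_pos: [0.3943, 0.2581, 0.0972]
tcp_rot: [-6.7, 89.5, -7.1]
ft_force: [0.1, -1.5, -0.6]
finger_gap: 0.423
```

```bash
python3 -c "
from h import *
p,d=snapshot('side'); cv2.imwrite('pics/s23.png',cv2.resize(p[180:300,190:350],None,fx=5,fy=5,interpolation=cv2.INTER_CUBIC))
P,M=tool(); print((proj('side',[P])-[190,180]+.5)*5)
go(.4031,.2613,.07,0)
"
```

```text
[[379.04221345 253.0812626 ]]
t 23.03 pos [0.3965 0.259  0.0978] jaw -0.4 gap 0.421 F [-0.7 -0.6 -0.2] tilt [ 0.011  0.    -1.   ] q [ 33.  17. 119.  -1.  43.  34.]
-> cm [2.79 0.24 0.63] rad -0.006
```

View pics/s23.png

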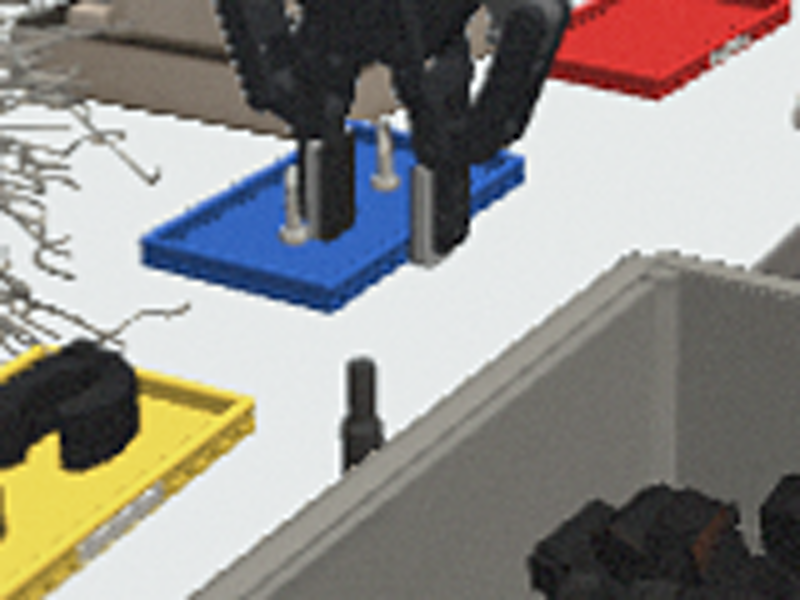

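Request:
send_rows(targets="3.6 1 0.2 0.6 0;3.6 2 0.2 0.6 0;3.6 2.8 0.2 0.6 0;3.6 2.8 0.2 0.6 0;3.6 2.8 0.2 0.6 0")

```text
clock: 23.45
tool_pos: [0.4025, 0.2605, 0.0688]
tcp_rot: [-5.8, 89.4, -6.1]
ft_force: [-0.2, 0.2, -0.4]
finger_gap: 0.421
```

```bash
python3 -c "
from h import *
p,d=snapshot('side'); cv2.imwrite('pics/s24.png',cv2.resize(p[180:300,190:350],None,fx=5,fy=5,interpolation=cv2.INTER_CUBIC))
P,M=tool(); print((proj('side',[P,P*[1,1,0]+[0,0,.053]])-[190,180]+.5)*5)
go(.4031,.2613,.014,0)
"
```

```text
[[362.3280433  323.8624115 ]
 [362.86795868 364.68282163]]
t 23.5 pos [0.4028 0.2607 0.0693] jaw -0.4 gap 0.422 F [ 0.  -0.2 -0.8] tilt [ 0.01  -0.001 -1.   ] q [ 33.  21. 119.  -1.  40.  34.]
-> cm [ 5.53  0.06 -0.02] rad -0.007
```

View pics/s24.png

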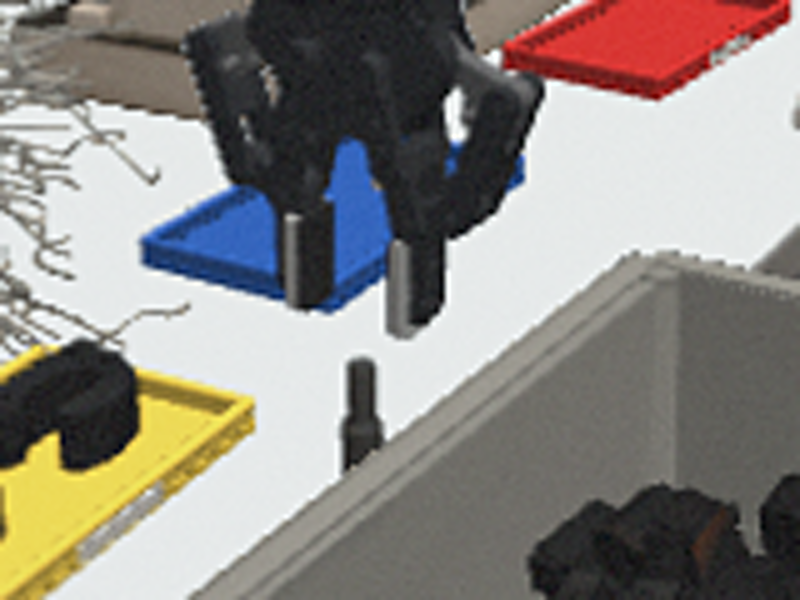

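Lateral match (362.9 vs 361). Descend, grip, lift.

Request:
send_rows(targets="3.6 1.2 0.1 0 0;3.6 2.5 0.1 0 0;3.6 4 0.1 0 0;3.6 5.5 0.1 0 0;3.6 5.5 0.1 0 0")

```text
clock: 23.92
tool_pos: [0.4025, 0.261, 0.0126]
tcp_rot: [-14.2, 89.5, -14.6]
ft_force: [-0.6, 0.3, 0.4]
finger_gap: 0.422
```

Request:
send_rows(targets="0.8 0 0 0 0;0.8 0 0 0 0;0.8 0 0 0 0;0.8 0 0 0 0;0.8 0 0 0 0")

```text
clock: 24.33
tool_pos: [0.4029, 0.2612, 0.0132]
tcp_rot: [-9.0, 89.5, -9.4]
ft_force: [-0.0, 0.3, -0.3]
finger_gap: 0.169
```

Request:
send_rows(targets="0.8 -1 0 0 0;0.8 -3 0 0 0;0.8 -6 0 0 0;0.8 -9 0 0 0;0.8 -9 0 0 0")

```text
clock: 24.75
tool_pos: [0.4047, 0.2631, 0.1087]
tcp_rot: [11.0, 89.1, 10.6]
ft_force: [0.8, 0.9, -0.9]
finger_gap: 0.165
```

```bash
python3 -c "
from h import *
p,d=snapshot('side'); cv2.imwrite('pics/s25.png',cv2.resize(p[150:270,190:350],None,fx=5,fy=5,interpolation=cv2.INTER_CUBIC))
go(.535,-.272,.12,-2.5)
"
```

```text
t 24.8 pos [0.404  0.2627 0.1067] jaw -0.4 gap 0.175 F [ 0.7  0.7 -0.7] tilt [ 0.015  0.002 -1.   ] q [ 33.  17. 118.  -0.  45.  34.]
-> cm [ -1.25 -53.37  13.49] rad 0.037
```

View pics/s25.png

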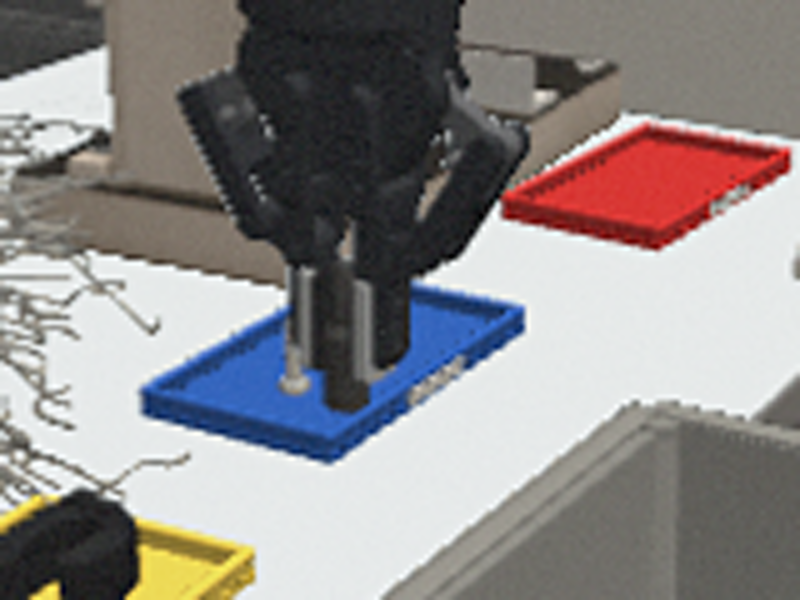

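Request:
send_rows(targets="0.8 -1 -3 0 0;0.8 -1.3 -7 0.5 0;0.8 -1.3 -11 1 0;0.8 -1.3 -15 1.5 0.02;0.8 -1.3 -19 2 0.04")

```text
clock: 25.22
tool_pos: [0.4218, 0.0708, 0.1194]
tcp_rot: [10.9, 89.2, 8.2]
ft_force: [0.8, 0.6, -1.3]
finger_gap: 0.172
```

```bash
python3 -c "
from h import *
go(.53,-.272,.12,-2.5)
"
```

```text
t 25.22 pos [0.4218 0.0708 0.1194] jaw -2.7 gap 0.172 F [ 0.8  0.6 -1.3] tilt [ 0.014  0.002 -1.   ] q [  9.  11. 123.  -0.  45.  12.]
-> cm [ 2.000e-02 -3.374e+01  1.241e+01] rad -0.003
```

Request:
send_rows(targets="0.8 0 -4 1.4 0;0.8 0 -8 2.8 0;0.8 0 -12 4.3 0;0.8 0 -16 5.8 0;0.8 0 -19.5 7.1 0")

```text
clock: 25.63
tool_pos: [0.483, -0.1288, 0.1195]
tcp_rot: [12.5, 89.2, 9.8]
ft_force: [1.9, 1.1, -0.4]
finger_gap: 0.171
```

```bash
python3 -c "
from h import *
go(.53,-.272,.09,-2.5)
"
```

```text
t 25.63 pos [ 0.483  -0.1288  0.1195] jaw -2.7 gap 0.171 F [ 1.9  1.1 -0.4] tilt [ 0.013  0.002 -1.   ] q [-15.  17. 115.   0.  47. -13.]
-> cm [  2.98 -14.09   5.33] rad -0.003
```

Request:
send_rows(targets="0.8 0 -4 1.5 0;0.8 0 -8 3 0;0.8 0 -11 4.3 0;0.8 1 -13 5 0;0.8 2.5 -14.1 5.3 0")

```text
clock: 26.05
tool_pos: [0.5312, -0.2757, 0.0952]
tcp_rot: [4.1, 89.1, 1.3]
ft_force: [1.4, 0.9, -1.0]
finger_gap: 0.173
```

Request:
send_rows(targets="0.8 1 0 0 0;0.8 2.5 0 0 0;0.8 4 0 0 0;0.8 4.5 0 0 0;0.8 4.5 0 0 0")

```text
clock: 26.47
tool_pos: [0.5304, -0.2742, 0.0484]
tcp_rot: [12.8, 89.2, 10.0]
ft_force: [-0.3, 0.9, 0.0]
finger_gap: 0.169
```

```bash
python3 -c "
from h import *
p,d=snapshot('side'); cv2.imwrite('pics/s26.png',cv2.resize(p[120:240,240:400],None,fx=5,fy=5,interpolation=cv2.INTER_CUBIC))
go(.53,-.272,.018,-2.5)
"
```

```text
t 26.52 pos [ 0.5312 -0.2747  0.0495] jaw -2.8 gap 0.169 F [ 0.1 -0.5 -0. ] tilt [ 0.014  0.001 -1.   ] q [-28.  30. 105.   1.  44. -25.]
-> cm [ 3.15  0.25 -0.17] rad -0.005
```

View pics/s26.png

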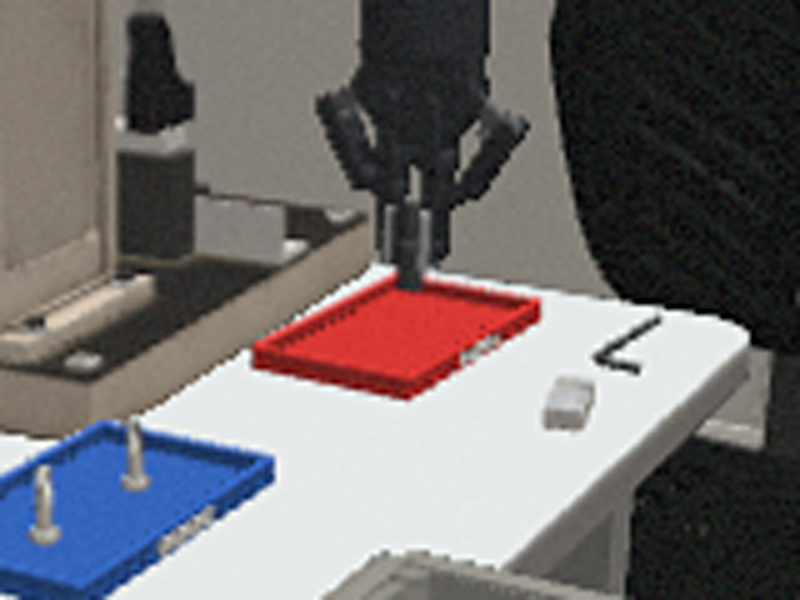

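Over the red tray. Expected contact at TCP z ≈ 0.017.

Request:
send_rows(targets="0.8 1 0.2 -0.1 0;0.8 2 0.2 -0.1 0;0.8 2.8 0.2 -0.1 0;0.8 3.1 0.2 -0.1 0;0.8 3.1 0.2 -0.1 0")

```text
clock: 26.93
tool_pos: [0.5303, -0.2723, 0.0176]
tcp_rot: [11.5, 89.2, 8.7]
ft_force: [0.5, -0.3, 0.1]
finger_gap: 0.171
```

Request:
send_rows(targets="0.8 0.1 0 0 0;0.8 0.1 0 0 0")

```text
clock: 27.1
tool_pos: [0.5306, -0.2725, 0.0171]
tcp_rot: [10.4, 89.2, 7.6]
ft_force: [-0.8, 0.1, 0.1]
finger_gap: 0.171
```

Request:
send_rows(targets="0.8 0.1 0 0 0;0.8 0.1 0 0 0;0.8 0.15 0 0 0")

```text
clock: 27.35
tool_pos: [0.5307, -0.2725, 0.0168]
tcp_rot: [10.3, 89.2, 7.6]
ft_force: [-6.0, 3.2, 20.8]
finger_gap: 0.173
```

Request:
send_rows(targets="0.8 -0.1 0 0 0;0.8 -0.1 0 0 0;3.2 -0.1 0 0 0;3.2 -0.1 0 0 0;3.2 -0.1 0 0 0")

```text
clock: 27.77
tool_pos: [0.5307, -0.2725, 0.0177]
tcp_rot: [10.5, 89.2, 7.7]
ft_force: [0.6, 1.5, 0.3]
finger_gap: 0.376
```

Request:
send_rows(targets="3.2 -1 0 0 0;3.2 -3 0 0 0;3.2 -5 0 0 0;3.2 -8 0 0 0;3.2 -11 0 0 0")

```text
clock: 28.18
tool_pos: [0.5286, -0.2725, 0.1289]
tcp_rot: [13.7, 89.3, 10.9]
ft_force: [1.2, 0.7, -0.1]
finger_gap: 0.374
```

```bash
python3 -c "
from h import *
p,d=snapshot('side'); cv2.imwrite('pics/s27.png',cv2.resize(p[120:240,240:400],None,fx=5,fy=5,interpolation=cv2.INTER_CUBIC))
go(.32,-.45,.23,-70)
"
```

```text
t 28.23 pos [ 0.5317 -0.2741  0.1352] jaw -2.8 gap 0.377 F [ 1.9 -0.8  4.2] tilt [ 0.02  -0.001 -1.   ] q [-28.  23. 102.   1.  53. -25.]
-> cm [ -9.88 -18.6  -20.09] rad 1.173
```

View pics/s27.png

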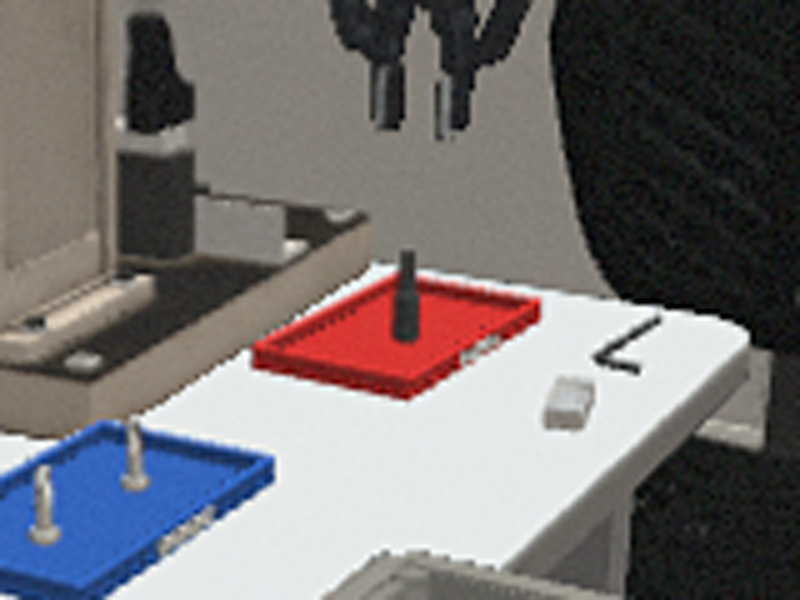

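Request:
send_rows(targets="3.2 -4 0 0 0;3.2 -7 -2 -2 0;3.2 -10 -5 -5 0.1;3.2 -10 -8 -8 0.2;3.2 -10 -10.5 -11 0.3")

```text
clock: 28.65
tool_pos: [0.4229, -0.369, 0.2362]
tcp_rot: [8.0, 88.6, -12.2]
ft_force: [0.3, -1.5, -0.5]
finger_gap: 0.377
```

Request:
send_rows(targets="3.2 0 -3 -3 0.1;3.2 0 -6 -6 0.2;3.2 0 -9 -9 0.3;3.2 0 -9 -9 0.3;3.2 0 -9 -9 0.3")

```text
clock: 29.07
tool_pos: [0.3054, -0.4233, 0.2342]
tcp_rot: [24.2, 88.6, -13.3]
ft_force: [0.4, 0.9, -0.8]
finger_gap: 0.376
```

```bash
python3 -c "
from h import *
p,d=snapshot('top'); cv2.imwrite('pics/tF.png',cv2.resize(p[160:270,130:430],None,fx=2.6,fy=2.6,interpolation=cv2.INTER_CUBIC))
p,d=snapshot('side'); cv2.imwrite('pics/sF.png',cv2.resize(p[150:320,120:400],None,fx=2.8,fy=2.8,interpolation=cv2.INTER_CUBIC))
go(.32,-.45,.23,-70)
"
```

```text
t 29.17 pos [ 0.3078 -0.4225  0.2341] jaw -37.4 gap 0.372 F [ 0.3 -1.   0.4] tilt [ 0.025 -0.006 -1.   ] q [-55.  10. 107.   1.  62. -18.]
-> cm [ 0.45 -1.45  2.63] rad 0.57
```

View pics/tF.png

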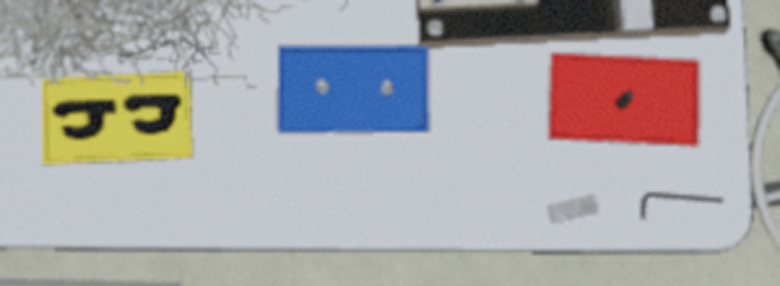

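View pics/sF.png

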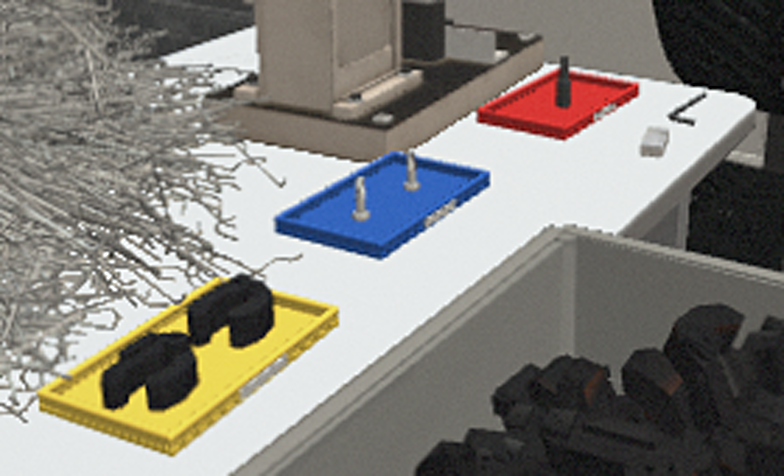

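```bash
python3 -c "
from h import *
p,d=snapshot('top'); uv=np.stack(np.meshgrid(np.arange(560),np.arange(420)),-1).reshape(-1,2)
t,r=ray('top',uv); X=(t+r*d.reshape(-1,1)).reshape(420,560,3); g=cv2.cvtColor(p,cv2.COLOR_BGR2GRAY)
for n,(a,b) in dict(stud=(148,176),plain=(177,202)).items():
    m=np.zeros(g.shape,bool); m[192:218,a:b]=g[192:218,a:b]<75
    q=X[m]; A=np.c_[q[:,:2]-q[:,:2].mean(0),np.ones(len(q))]; print(n,m.sum(),q.mean(0).round(3),np.percentile(q[:,2],[5,50,95]).round(4))
g0=cv2.imread('pics/top0.png'); print('hex/gauge diff',np.abs(g0[230:250,340:412].astype(int)-p[230:250,340:412]).mean())
print(np.abs(state()['dq']).max())
from bench import hand_in
print(hand_in())
"
```

```text
stud 157 [0.505 0.362 0.044] [0.016  0.0244 0.0344]
plain 157 [0.514 0.285 0.028] [0.0211 0.0281 0.0339]
hex/gauge diff 1.326851851851852
0.9956151993955106
the job is handed in; nothing more can be done
None
```

I put both clips in the yellow tray, then both bolts in the blue tray, then the punch in the red tray, and handed the job in at about 29 s of the 131 s allowed.

- **Clips:** the last top and side pictures show them side by side inside the yellow tray, not touching each other or the rim. Their depth readings top out at about 34 mm, which fits clips lying flat on the tray floor. The mean height of the stud clip's pixels, 44 mm, did not fit this. I put it down to a few stray depth pixels, because its median is 24 mm.
- **Bolts and punch:** they stand upright and apart on the tray floors.
- **Hex key and gauge block:** the picture around them matches the one from the start, so they have not moved.
- **Forces:** the highest wrist force I read was about 21 N.

Two small mismatches came up along the way. The two cameras disagreed by about 3 mm on the bolts and the punch, and I corrected for this from the side view. The tool also leaned by up to about 1.8° during the moves, which I partly corrected before picking up the punch.

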